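# Pack the cheese wedges head to tail and snap the keeper shut

### The job

Put all the cheese wedges away in the white keeper: set every one flat on the floor of its bays, standing as it stands on the stool; a bay takes two only if they lie head to tail, so pair them that way to make them all fit. Then swing the clear cover down and press its front edge until it snaps shut and stays shut, leaving the spoon and the saucer where they are.

Things in the scene. Friction and masses are not known exactly. Their poses are not given: they have to be found in the camera images.
- cheese1: block of pale yellow cheese, a wedge seen from above (right trapezoid), 62 mm long (x), 44 mm high, 110 g, upright sides. Origin: underside, mid-length. Straight long side: plane y = -18 mm. The other slants: thick end (x = +31 mm, brown rind) 48 mm wide, y = -18 to +30; thin end (x = -31) 24 mm wide, y = -18 to +6. The ends are parallel. None if absent (4 to 6 are there)
- cheese2: cheese block of the same shape, size and axes as cheese1; None if absent in this run. Any block is best held across its two ends (62 mm), about y = -3 mm, fingertips high enough to pass over the keeper's rails (14 mm above the stool)
- cheese3: cheese block of the same shape, size and axes as cheese1; None if absent in this run
- cheese4: cheese block of the same shape, size and axes as cheese1; None if absent in this run
- cheese5: cheese block of the same shape, size and axes as cheese1; None if absent in this run
- cheese6: cheese block of the same shape, size and axes as cheese1; None if absent in this run
- keeper: white plastic cheese keeper fixed to the stool, 265 mm wide (y), x from -76 to +96 mm; origin on the stool under the middle bay's centre; front at -x. Three bays in a row along y on a 4 mm floor, parted by 3 mm dividers, 4 mm rails before and behind, all only 14 mm high. End walls 8 mm thick at both y ends, 54 mm high, x = -64 to +92; back wall at x = 89 to 95, 44 mm high
- bay1 (a point): centre of the floor of the bay at the keeper's -y end, 4 mm above the stool; axes as the keeper's. Each bay is 70 mm (x) by 81 mm (y) clear. Two blocks fit only head to tail, straight sides outwards, slants together (62 by 72 mm): one with its x along keeper +x on the bay's -y side, the other turned half round on the +y side
- bay2 (a point): centre of the floor of the middle bay, like bay1, 84 mm further along keeper y
- bay3 (a point): centre of the floor of the bay at the keeper's +y end, like bay1
- cover (a joint): angle (rad) of the keeper's flat clear plastic cover, 265 mm wide, 5 mm thick: 0 shut behind the two spring catches at its front corners, about 0.06 merely laid on them, 1.57 upright, 1.95 fully open, leaning back. The stiff hinge holds it at any angle (about 0.2 N m to move). Shut it by pressing down near its front edge, about 5 to 12 N, till it snaps past the catches
- cover_hinge (a point): middle of the hinge axis, at keeper x = 85 mm, y = 0, z = 56.5 mm; the axis runs along keeper y. Does not move with the cover; axes as the keeper's
- cover_edge (a point): middle of the cover's free front edge, on its top (outer) surface, 169 mm from the hinge axis; a grey lip 18 mm deep hangs below it, on the inner side. Moves with the cover
- saucer: white ceramic saucer, 124 mm across, 18 mm high; leave alone; origin under its centre
- spoon: steel tablespoon, 200 mm long, lying among the cheese; leave alone; its long axis is x
There are look-alikes about, which are no part of the job. Leave any blue or turquoise look-alike of the cheese6 alone. What is shaped like the cheese1 but blue or pink is not meant.

How it is judged:
On the way, in this order (a step that is already met when the one before it is completed fails the run):
1. all cheese wedges stand on the floor of the keeper's bays (z of cheese1 in the frame of keeper between 0 and 0.009 m and x of cheese1 in the frame of keeper between -0.012 and 0.012 m and y of cheese1 in the frame of keeper between -0.12 and 0.12 m and angle between each of cheese1, cheese2, cheese3, cheese4, cheese5, cheese6's own z axis and vertical below 0.12 rad and z of cheese2 in the frame of keeper between 0 and 0.009 m and x of cheese2 in the frame of keeper between -0.012 and 0.012 m and y of cheese2 in the frame of keeper between -0.12 and 0.12 m and z of cheese3 in the frame of keeper between 0 and 0.009 m and x of cheese3 in the frame of keeper between -0.012 and 0.012 m and y of cheese3 in the frame of keeper between -0.12 and 0.12 m and z of cheese4 in the frame of keeper between 0 and 0.009 m and x of cheese4 in the frame of keeper between -0.012 and 0.012 m and y of cheese4 in the frame of keeper between -0.12 and 0.12 m and z of cheese5 in the frame of keeper between 0 and 0.009 m and x of cheese5 in the frame of keeper between -0.012 and 0.012 m and y of cheese5 in the frame of keeper between -0.12 and 0.12 m and z of cheese6 in the frame of keeper between 0 and 0.009 m and x of cheese6 in the frame of keeper between -0.012 and 0.012 m and y of cheese6 in the frame of keeper between -0.12 and 0.12 m), for 0.2 s.
2. the cover is pressed shut past its catches (value of joint cover below 0.02 rad), for 0.2 s.
At the end, for the whole second after the job is handed in: Every cheese wedge present is in the keeper's bays, upright (within 0.12 rad), its underside on the floor (origin 0 to 9 mm above the stool, within 12 mm of the bays' centre line and 120 mm of the keeper's middle along y) and at rest; the cover is shut behind its catches (joint below 0.02 rad) (all of step 1 and linear speed of each of cheese1, cheese2, cheese3, cheese4, cheese5, cheese6 below 0.02 m/s and value of joint cover below 0.02 rad); the robot touches nothing.
It fails at once if saucer or spoon pushed more than 5 cm from its place (distance of any of saucer, spoon from where it was at the start of the episode above 0.05 m).
Of cheese1, cheese2, cheese3, cheese4, cheese5, cheese6 only 4 to 6 are there at a start; the rules pass over those that are not, and their reading is None.
At some moment in a run one of cheese1, cheese2, cheese3, cheese4, cheese5, cheese6 may be knocked a few centimetres aside while the robot is not near it.
It also fails if it takes over 210 s, if anything falls off the work surface, if the arm or the gripper's body presses on something with over 40 N, if the wrist force passes 120 N, or if a joint passes its speed limit or range.

### The arm

A 6-joint arm with a two-finger parallel gripper is mounted at the origin on the work surface. World frame = base frame: x ahead of the robot, y to its left, z up, the work surface at z = 0. Lengths are in m, angles in rad, forces in N, time in s.
With the tool pointing down it reaches from about 0.325 to 0.875 m from the base axis. Payload 4.4 kg.
Tool frame: the origin (TCP) lies at the very end of the fingers, on their centre line; the grasp point (between the pads) lies 19 mm behind it (arm.hold_point_z is the z of the grasp point in the tool frame, in m); z points along the fingers, y is the direction in which the jaws open and shut (so a half turn about z gives the same grasp; the last joint's range is limited). The gripper opens to 85 mm and grips with 20 to 120 N. Pads are 22 mm wide; open, the fingers measure 114 mm over their backs; the gripper's body (76 mm by 85 mm) begins 54 mm behind the grasp point. The pads swing forward as they close: fully open they stand 13 mm farther back than shut.
Start: joints at [1.159, 0.207, 1.542, -0, 1.393, -0.15], TCP at [0.149, 0.555, 0.231] pointing down, gripper open.
Joint ranges: [-2.73, 2.73], [-0.86, 2.22], [0.23, 2.46], [-1.11, 4.25], [0.08, 2.63], [-2.82, 2.82]. Speed limits (rad/s): [2.79, 2.79, 3.14, 3.14, 3.14, 3.14].

### API

Orientations are given as a unit quaternion [w, x, y, z].
In Python, from workcell import arm, optics, workorder gives the robot as it stands.
- The arm moves only by the tool carry_out, never from a script. Its argument "series" is one flat list of numbers, 4 for each row, row after row: the shift along the world's x, y, z in m, then the turn about the world's z in rad. In form: [dx, dy, dz, yaw, dx, dy, dz, yaw, ...]. A call has 1 to 5 rows; each row shifts and turns the pose as measured when the row begins; what a row does not reach is not made up. A row lasts 1/10 s, in which the tool goes at most 50 mm and 8.59 degrees, less where a joint would pass 70% of its speed; a pose out of reach is approached as far as the arm can. A call is refused whole if a number of a shift passes 0.05 or a number of a turn 0.15, either way. A call with a gripper value outside its range is refused whole. "hand" is the closure, from -1 (fully open) to 1 (shut), set as the call begins (left out, the last holds). The fingers move at their own pace and stop on an object; the grip force is fixed at half the most. Time passes only in rows, so rows that do not move let the fingers close. It gives the time, the measured TCP pose, the force and the opening at its end, in the units of the state.
- arm.get_state(): the state, without advancing time (a new reading comes with each control period).
- optics.get_image(name): name is "side" or "top" or "wrist"; returns a dict with "frame" (400x640x3 uint8, red, green, blue), "z_map" (400x640 float32, m along the optical axis (not along the pixel's ray), 0 where there is no reading), "fovy" (degrees; the focal length in pixels is half the picture's height over the tangent of half this angle, whatever the lens; pixels are square), "cx", "cy" (the principal point, pixels), "R" (3x3) and "t" (3): a world point X has camera coordinates R X + t; the wrist camera has in their place "mount" (4x4, takes a point from camera to tool coordinates, whose origin is the TCP and whose axes are the flange's). Camera axes: x right, y down, z forward; pixel columns grow to the right and rows downward; lengths in m; the calibration is good to about 2 mm. The wrist camera is an equidistant fisheye: a pixel r from the principal point sees the ray r / f radians off the axis. A picture is of the moment at which its call begins: read the wrist's pose just before it.
- workorder.job_done(): hands the job in, once; it reports no verdict.
The state is a dict: "t": time; "joint_pos": joint angles; "dq": joint speeds; "joint_efforts": joint torques, N m; "tcp_pos": TCP position; "tcp_rot": TCP orientation; "force": force on the tool from outside, world axes, zero at the start; "ft_torque": the same for the moment, N m; "opening": opening from 0.0 (shut) to 1.0 (fully open).
Only numpy, scipy, OpenCV 4.12 (cv2) and the standard library are available. Lean on these libraries where they do the work, as an engineer would, in place of code of your own. Each camera call takes 0.05 s, during which the arm holds its last target. There are 200 camera calls.

## Working session

There is one attempt and no reset: what is moved stays moved. The work goes in short steps, Python scripts to look and compute and a tool call to move; the robot and the scene stay as the last step left them, time stands still between calls to the robot, and variables do not carry over. Pictures are saved under pics/ and viewed, about 12 in all and at most 16, crops included, and the job is handed in when it is done.

Besides the shell and the picture viewer there is one more tool, called after ">>>" as name(argument=value, ...) on one line, values as JSON. carry_out: Moves the arm, as the interface text tells. Its arguments: {"type":"object","properties":{"series":{"type":"array","items":{"type":"number"}},"hand":{"type":"number"}},"required":["series"]}

```bash
ls; mkdir -p pics; python3 - <<'E'
from workcell import arm, optics, workorder
import cv2,numpy as np
print(arm.get_state(), arm.hold_point_z)
for n in ["top","side"]:
    im=optics.get_image(n); cv2.imwrite(f"pics/{n}0.png",im["frame"][:,:,::-1])
    np.savez(f"{n}0.npz",**im)
    print(n,im["fovy"],im["cx"],im["cy"],im["R"],im["t"])
E
```

```text
pics
{'t': 0.0, 'joint_pos': array([ 1.15846042e+00,  2.07422920e-01,  1.54301020e+00,  3.04207970e-06,
        1.39350721e+00, -1.50495667e-01]), 'dq': array([-4.46539083e-05,  1.05263530e-04, -2.63970270e-04,  5.67521447e-04,
        1.01215241e-03,  1.34836447e-03]), 'joint_efforts': array([-5.23796316e-04, -3.83030534e+01, -2.91594422e+01, -3.42888216e-04,
        1.08087357e-02,  1.02795664e-05]), 'tcp_pos': array([0.14853308, 0.55467186, 0.23009745]), 'tcp_rot': array([-3.27431551e-04,  1.30546623e-01,  9.91441476e-01, -1.12724704e-03]), 'force': array([-0.40420691, -0.71838413, -0.09339262]), 'ft_torque': array([-0.01977673, -0.00933115,  0.02472179]), 'opening': 1.002209467745542} -0.0187
top 43.696976834163365 315.3465775280634 193.6452545395097 [[ 0.01865132 -0.99963652  0.01946686]
 [-0.98683666 -0.02153379 -0.16028005]
 [ 0.16064099 -0.01622118 -0.9868796 ]] [0.0623125  0.48169223 1.29879112]
side 51.18887937271785 310.6649865408917 201.69361159134792 [[-0.97401391 -0.22643902  0.00471875]
 [-0.16866516  0.7112832  -0.6823696 ]
 [ 0.15115873 -0.66543337 -0.73099211]] [0.48986039 0.05922311 0.97419548]
```

View pics/top0.png

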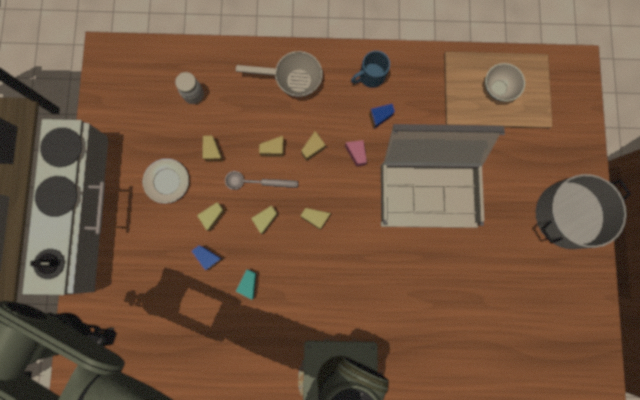

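View pics/side0.png

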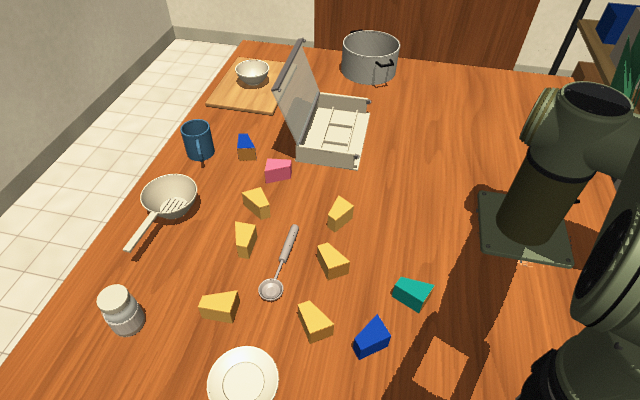

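Six yellow wedges at top-view (211,148), (272,147), (313,145), (211,215), (264,219) and (316,217). The look-alikes are pink (357,152), blue (382,115), blue (206,257) and turquoise (248,284). The keeper is at (432,200), with its front toward the robot.

```bash
cat > h.py <<'E'
import cv2,numpy as np
from workcell import arm, optics, workorder
def world(im):
    f=200/np.tan(np.radians(im["fovy"]/2)); v,u=np.mgrid[:400,:640]
    z=im["z_map"]; P=np.stack([(u-im["cx"])/f*z,(v-im["cy"])/f*z,z],-1)
    return (P-im["t"])@im["R"]
def cast(im,uv,h):
    f=200/np.tan(np.radians(im["fovy"]/2)); uv=np.atleast_2d(uv).astype(float)
    d=np.c_[(uv-[im["cx"],im["cy"]])/f,np.ones(len(uv))]@im["R"]; o=-im["t"]@im["R"]
    return o+d*((h-o[2])/d[:,2])[:,None]
# ideal trapezoid moments
def mom(P):
    c=P.mean(0); w,V=np.linalg.eigh(np.cov((P-c).T)); a=V[:,1]; return c,a,np.sqrt(w)
g=np.stack(np.meshgrid(np.linspace(-31,31,250),np.linspace(-18,30,200)),-1).reshape(-1,2)/1e3
g=g[g[:,1]<.018+g[:,0]*24/62]
C0,A0,S0=mom(g); A0=A0*np.sign(A0[0]); SK0=(((g-C0)@A0)**3).mean(); 
def fit(P):
    c,a,s=mom(P); sk=(((P-c)@a)**3).mean()
    if sk*SK0<0: a=-a
    th=np.arctan2(a[1],a[0])-np.arctan2(A0[1],A0[0]); th=(th+np.pi)%(2*np.pi)-np.pi
    R=np.array([[np.cos(th),-np.sin(th)],[np.sin(th),np.cos(th)]])
    return c-R@C0,th,s,sk/SK0
def blocks(im,hmin=.036):
    W=world(im); hsv=cv2.cvtColor(im["frame"],cv2.COLOR_RGB2HSV)
    m=(W[...,2]>hmin)&(W[...,2]<.055)&(im["z_map"]>0)
    m&=(W[...,0]>.2)&(W[...,0]<.85)&(abs(W[...,1])<.6)
    n,l,st,ce=cv2.connectedComponentsWithStats(m.astype(np.uint8),connectivity=4)
    out=[]
    for i in range(1,n):
        if st[i,4]<150: continue
        v,u=np.where(l==i); col=np.median(im["frame"][v,u],0)
        P=cast(im,np.c_[u,v],.044)[:,:2]; o,th,s,k=fit(P)
        out.append((ce[i].round(),st[i,4],hsv[v,u].mean(0).round(),o.round(4),round(th,3),(s*1e3).round(1),round(k,2),round(float(np.median(W[v,u,2])),4)))
    return out
E
python3 - <<'E'
from h import *
im=dict(np.load("top0.npz")); print(S0*1e3,A0,C0)
for b in blocks(im): print(*b)
W=world(im)
print("table",np.median(W[300:330,420:520,2]))
for n in [(432,200),(385,200),(482,200),(430,190),(430,170),(430,224),(430,150)]: print(n,W[n[1],n[0]].round(4))
m=(W[...,2]>.048)&(W[...,2]<.058)
m[:, :370]=0; m[:,500:]=0; m[:120]=0;m[235:]=0
n,l,st,ce=cv2.connectedComponentsWithStats(m.astype(np.uint8))
for i in range(1,n):
    if st[i,4]>10:
        v,u=np.where(l==i);P=cast(im,np.c_[u,v],.054);print(st[i],P.min(0).round(4),P.max(0).round(4),P.mean(0).round(4),cv2.minAreaRect((P[:,:2]*1e3).astype(np.float32)))
E
python3 - <<'E'
import cv2
f=cv2.imread('pics/top0.png');c=cv2.resize(f[95:245,180:500],None,fx=2.5,fy=2.5,interpolation=cv2.INTER_CUBIC);cv2.imwrite('pics/crop0.png',c)
E
```

```text
[10.68372041 18.14778144] [0.95621429 0.29266745] [0.00346244 0.00061604]
[507.  79.] 336 [ 18.  51. 125.] [ 0.8192 -0.4564] -2.611 [19.9 30.2] -0.36 0.0437
[382. 113.] 302 [113. 151. 108.] [ 0.7108 -0.1094] 1.842 [11.1 18.7] 1.14 0.0435
[313. 145.] 309 [ 21. 117. 155.] [0.6108 0.0841] -0.928 [11.  18.5] -0.96 0.0432
[210. 148.] 318 [ 22. 114. 154.] [0.6011 0.3602] -3.102 [11.  18.7] 1.01 0.0428
[272. 146.] 313 [ 22. 115. 154.] [0.6069 0.195 ] -1.549 [11.2 18.2] -0.88 0.0431
[357. 151.] 312 [163.  98. 152.] [ 0.5969 -0.0409] 0.112 [11.  18.9] -1.17 0.0435
[384. 191.] 150 [ 21.  47. 137.] [ 0.4949 -0.1127] 2.845 [ 3.1 43.4] 5.73 0.0509
[480. 196.] 243 [ 18.  56. 114.] [ 0.486  -0.3697] 2.86 [ 4.2 47.1] 0.15 0.0494
[210. 215.] 330 [ 26. 100. 156.] [0.4187 0.3474] 2.182 [11.1 18.3] 1.01 0.043
[264. 218.] 328 [ 26. 100. 156.] [0.4129 0.2045] 2.17 [10.9 18.3] 1.02 0.0432
[315. 216.] 325 [ 24. 105. 156.] [0.4196 0.075 ] -2.124 [10.8 18.3] -0.94 0.0433
[205. 257.] 345 [112. 125. 131.] [0.3089 0.3591] -2.481 [10.8 18.5] -1.09 0.0432
[247. 284.] 346 [ 83. 117. 135.] [0.2415 0.2441] 2.708 [10.
[... 211 characters left out ...]
.5602 -0.2472  0.0012]
(430, 224) [ 0.4086 -0.2437  0.004 ]
(430, 150) [ 0.5868 -0.2183  0.1197]
[383 162   4  63 185] [ 0.4009 -0.1157  0.054 ] [ 0.5677 -0.1071  0.054 ] [ 0.4846 -0.1122  0.054 ] ((484.3211364746094, -111.3885498046875), (8.063464164733887, 166.81495666503906), 89.81982421875)
[412 164   9   3  11] [ 0.5586 -0.2072  0.054 ] [ 0.5641 -0.1856  0.054 ] [ 0.5603 -0.1966  0.054 ] ((560.3683471679688, -196.4097442626953), (21.630952835083008, 5.459856986999512), 82.99520111083984)
[476 165   8  61 202] [ 0.4035 -0.3738  0.054 ] [ 0.5653 -0.3585  0.054 ] [ 0.486  -0.3686  0.054 ] ((484.5715026855469, -367.9954833984375), (161.94564819335938, 13.619894027709961), 1.914667010307312)
```

View pics/crop0.png

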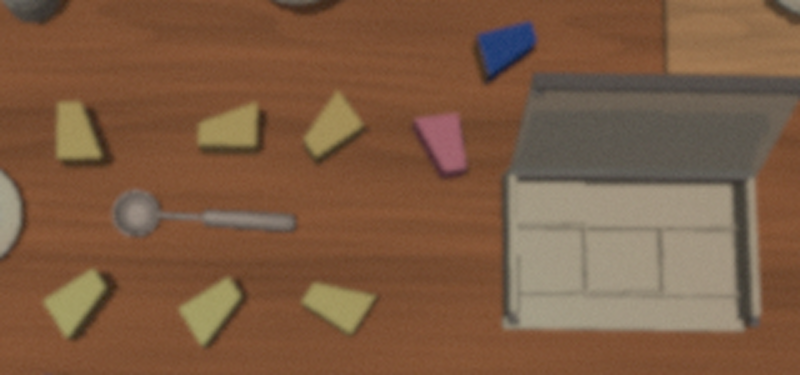

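>>> carry_out(series=[0.0274,-0.0204,-0.008,0.087,0.0274,-0.0204,-0.008,0.087,0.0274,-0.0204,-0.008,0.087,0.0274,-0.0204,-0.008,0.087,0.0274,-0.0204,-0.008,0.087], hand=-1)

```text
t: 0.6
tcp_pos: [0.2851, 0.4512, 0.1878]
tcp_rot: [-0.001, -0.1, 0.995, -0.001]
force: [1.1, -0.2, -0.1]
opening: 0.995
```

>>> carry_out(series=[0.0274,-0.0204,-0.008,0.087,0.0274,-0.0204,-0.008,0.087,0.0274,-0.0204,-0.008,0.087,0.0274,-0.0204,-0.008,0.087,0.0274,-0.0204,-0.008,0.087])

```text
t: 1.1
tcp_pos: [0.4253, 0.343, 0.1438]
tcp_rot: [-0.003, -0.321, 0.947, -0.002]
force: [0.1, 1.2, 0.0]
opening: 1.001
```

```bash
cat >> h.py <<'E'
from scipy.spatial.transform import Rotation as Ro
def pose(s=None):
    s=s or arm.get_state(); w,x,y,z=s["tcp_rot"]; R=Ro.from_quat([x,y,z,w]).as_matrix()
    return s["tcp_pos"],R,np.arctan2(R[1,1],R[0,1])
def wrist():
    p,R,_=pose(); im=optics.get_image("wrist"); f=200/np.tan(np.radians(im["fovy"]/2))
    v,u=np.mgrid[:400,:640]; a=np.stack([u-im["cx"],v-im["cy"]],-1); r=np.hypot(a[...,0],a[...,1])+1e-9; t=r/f
    d=np.concatenate([a/r[...,None]*np.sin(t)[...,None],np.cos(t)[...,None]],-1)
    M=np.array(im["mount"]); D=d@M[:3,:3].T@R.T; o=p+R@M[:3,3]
    W=o+D*(im["z_map"]/np.cos(t))[...,None]
    return im,o,D,W
def castw(o,D,u,v,h):
    d=D[v,u]; return (o+d*((h-o[2])/d[:,2])[:,None])[:,:2]
def near(xy,top=None):
    im=top or optics.get_image("top"); b=[(q[3],q[4]) for q in blocks(im)]
    return min(b,key=lambda q:np.hypot(*(q[0]-xy)))
def goal(o,th): return np.array([o[0]+.005*np.sin(th),o[1]-.005*np.cos(th)])
E
python3 - <<'E'
from h import *
p,R,phi=pose(); print(p.round(4),phi.round(3))
im,o,D,W=wrist(); print(im["fovy"],o); cv2.imwrite("pics/w1.png",im["frame"][:,:,::-1])
h=cv2.cvtColor(im["frame"],cv2.COLOR_RGB2HSV)
m=(W[...,2]>.037)&(W[...,2]<.05)&(h[...,0]>12)&(h[...,0]<35)&(h[...,1]>60)&(im["z_map"]>0)
n,l,st,ce=cv2.connectedComponentsWithStats(m.astype(np.uint8),connectivity=4)
for i in range(1,n):
    if st[i,4]>300:
        v,u=np.where(l==i); P=castw(o,D,u,v,.044); D2=W[v,u,:2]
        # resample to uniform world grid
        G=np.unique((P*1000).round().astype(int),axis=0)/1e3
        print(ce[i].round(),st[i],np.median(W[v,u,2]).round(4),fit(G))
t=optics.get_image("top"); print(near((.4187,.3474),t))
for b in blocks(t): print(*b[3:5],b[2])
E
```

```text
[0.4253 0.343  0.1438] 2.225
65.70646984690485 [0.36175675 0.29278787 0.28660448]
[96. 31.] [  69    0   52   63 1868] 0.0436 (array([0.42024824, 0.08045518]), np.float64(-2.1004590901552875), array([0.01124217, 0.01912449]), np.float64(-0.5120660219987598))
[201.  93.] [ 161   57   74   60 3166] 0.0436 (array([0.41317129, 0.20725147]), np.float64(2.1501818016612546), array([0.01089614, 0.01871913]), np.float64(1.3289862782525017))
[334. 199.] [ 291  167   79   57 3246] 0.0436 (array([0.41930432, 0.34853099]), np.float64(2.2010091997680226), array([0.01123792, 0.01814868]), np.float64(0.9116578445951323))
[ 42. 194.] [  25  178   37   40 1022] 0.0437 (array([0.60795951, 0.08934876]), np.float64(-0.968570539147521), array([0.01070572, 0.02024544]), np.float64(-0.5656168465339215))
[106. 249.] [  82  221   54   52 1454] 0.0435 (array([0.60429673, 0.19913522]), np.float64(-1.5373515264220177), array([0.01197429, 0.01866721]), np.float64(-0.5157068951769703))
[240. 328.] [ 222  306   40   46 1005] 0.0435 (array([0.59084748, 0.36304093]), np.float64(-2.9712555879506706), array([0.00982557, 0.01408255]), np.float64(0.7101328712994521))
(array([0.413 , 0.2046]), np.float64(2.174))
[ 0.8137 -0.461 ] 0.499 [ 18.  51. 132.]
[ 0.7106 -0.1093] 1.861 [114. 150. 114.]
[0.6109 0.0839] -0.939 [ 21. 117. 164.]
[0.601  0.3602] -3.079 [ 22. 114. 163.]
[0.6068 0.1948] -1.559 [ 22. 115. 163.]
[ 0.5967 -0.0408] 0.138 [162.  98. 160.]
[ 0.4829 -0.113 ] 2.846 [ 21.  46. 142.]
[ 0.486  -0.3697] 2.852 [ 17.  55. 121.]
[0.413  0.2046] 2.174 [ 24. 104. 154.]
[0.4196 0.0749] -2.137 [ 24. 105. 165.]
```

View pics/w1.png

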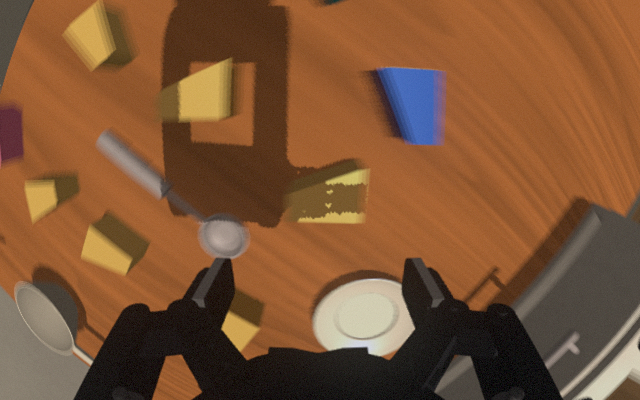

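>>> carry_out(series=[-0.002,0.008,-0.03,-0.035,0,0,-0.04,0,0,0,-0.03,0,0,0,-0.015,0,0,0,0,0])

```text
t: 1.7
tcp_pos: [0.4237, 0.3499, 0.0248]
tcp_rot: [-0.003, -0.297, 0.955, -0.002]
force: [-0.2, -0.7, 0.1]
opening: 0.994
```

>>> carry_out(series=[-0.0005,0.001,-0.0125,0.015,0,0,0,0])

```text
t: 1.9
tcp_pos: [0.4226, 0.3518, 0.0121]
tcp_rot: [-0.003, -0.305, 0.952, -0.002]
force: [-0.1, 0.8, -0.2]
opening: 0.998
```

>>> carry_out(series=[0,0,0,0,0,0,0,0,0,0,0,0,0,0,0,0,0,0,0,0], hand=1)

```text
t: 2.4
tcp_pos: [0.4252, 0.3539, 0.0161]
tcp_rot: [0.0, -0.305, 0.952, -0.001]
force: [-0.7, -0.3, -1.0]
opening: 0.711
```

```bash
python3 - <<'E'
from h import *
p,R,phi=pose(); s=arm.get_state();print(p.round(4),phi.round(4),s["opening"],s["joint_pos"].round(2))
im=dict(np.load("top0.npz"))
# keeper rails/dividers from grey profile
g=cv2.cvtColor(im["frame"],cv2.COLOR_RGB2GRAY).astype(float)
for c in (398,430,462):
    pr=g[155:235,c-4:c+5].mean(1); print(c,[ (155+i,int(pr[i])) for i in range(80) if True][25:80:1])
E
```

```text
[0.4252 0.3539 0.0161] 2.1905 0.710934834815242 [ 0.54  0.43  1.75 -0.    0.96 -1.65]
398 [(180, 153), (181, 152), (182, 152), (183, 148), (184, 141), (185, 131), (186, 132), (187, 143), (188, 151), (189, 153), (190, 153), (191, 153), (192, 153), (193, 153), (194, 153), (195, 153), (196, 153), (197, 153), (198, 152), (199, 153), (200, 153), (201, 154), (202, 153), (203, 154), (204, 153), (205, 154), (206, 154), (207, 154), (208, 153), (209, 153), (210, 153), (211, 146), (212, 137), (213, 144), (214, 153), (215, 154), (216, 154), (217, 155), (218, 154), (219, 156), (220, 155), (221, 155), (222, 155), (223, 154), (224, 153), (225, 146), (226, 128), (227, 107), (228, 95), (229, 92), (230, 90), (231, 91), (232, 92), (233, 91), (234, 93)]
430 [(180, 151), (181, 151), (182, 151), (183, 150), (184, 150), (185, 140), (186, 128), (187, 137), (188, 147), (189, 151), (190, 152), (191, 152), (192, 151), (193, 151), (194, 152), (195, 151), (196, 151), (197, 152), (198, 152), (199, 152), (200, 152), (201, 152), (202, 151), (203, 152), (204, 151), (205, 152), (206, 151), (207, 152), (208, 152), (20
[... 259 characters left out ...]
231, 91), (232, 91), (233, 91), (234, 91)]
462 [(180, 150), (181, 150), (182, 150), (183, 150), (184, 148), (185, 139), (186, 128), (187, 130), (188, 142), (189, 149), (190, 150), (191, 150), (192, 151), (193, 150), (194, 151), (195, 150), (196, 150), (197, 151), (198, 150), (199, 150), (200, 150), (201, 151), (202, 150), (203, 150), (204, 151), (205, 150), (206, 151), (207, 150), (208, 151), (209, 150), (210, 150), (211, 149), (212, 142), (213, 136), (214, 141), (215, 148), (216, 150), (217, 151), (218, 151), (219, 152), (220, 150), (221, 151), (222, 151), (223, 151), (224, 151), (225, 150), (226, 139), (227, 116), (228, 97), (229, 90), (230, 88), (231, 89), (232, 89), (233, 89), (234, 90)]
```

>>> carry_out(series=[0,0,0.035,0,0,0,0.04,-0.1,0,-0.03,0.02,-0.14,0,-0.045,0.015,-0.14,0,-0.045,0,-0.14])

```text
t: 2.9
tcp_pos: [0.4245, 0.2339, 0.1293]
tcp_rot: [0.0, -0.044, 0.999, 0.002]
force: [1.5, -0.6, -1.2]
opening: 0.714
```

```bash
python3 - <<'E'
from h import *
p,R,phi=pose(); print(p.round(4),phi.round(4))
im=dict(np.load("top0.npz"))
b=cast(im,[(398,185.6),(430,186.2),(462,186.5)],.009);f=cast(im,[(398,212),(430,212),(462,213)],.009);e=cast(im,[(398,226.3),(430,226.5),(462,226.8)],.002)
print(b[:,:2]-[.035,0],f[:,:2]+[.039,0],e[:,:2]+[.076,0])
g=cv2.cvtColor(im["frame"],cv2.COLOR_RGB2GRAY).astype(float)[190:210].mean(0)
print([(c,int(g[c])) for c in list(range(408,420))+list(range(438,450))])
E
```

```text
[0.4245 0.2339 0.1293] 1.6591
[[ 0.47752489 -0.15581012]
 [ 0.47780411 -0.24437257]
 [ 0.47892609 -0.33315028]] [[ 0.47822017 -0.15522431]
 [ 0.48007254 -0.24305646]
 [ 0.47916943 -0.33103158]] [[ 0.47673377 -0.15620162]
 [ 0.47798849 -0.24407058]
 [ 0.47897131 -0.33214153]]
[(408, 152), (409, 153), (410, 152), (411, 150), (412, 141), (413, 129), (414, 134), (415, 146), (416, 152), (417, 152), (418, 152), (419, 152), (438, 151), (439, 151), (440, 151), (441, 149), (442, 143), (443, 129), (444, 123), (445, 137), (446, 148), (447, 150), (448, 151), (449, 150)]
```

>>> carry_out(series=[0.0045,-0.048,0,-0.137,0.0045,-0.048,0,-0.137,0.0045,-0.048,0,-0.137,0.0045,-0.048,0,-0.137,0.0045,-0.048,0,-0.137])

```text
t: 3.4
tcp_pos: [0.4463, -0.0141, 0.1319]
tcp_rot: [0.004, 0.306, 0.952, 0.002]
force: [1.0, 0.1, -1.4]
opening: 0.716
```

>>> carry_out(series=[0.0045,-0.048,0,-0.137,0.0045,-0.048,0,-0.137,0.0045,-0.048,0,-0.137,0.0045,-0.048,0,-0.137,0.0045,-0.048,0,-0.137])

```text
t: 3.9
tcp_pos: [0.4669, -0.2634, 0.1327]
tcp_rot: [0.006, 0.621, 0.784, 0.0]
force: [1.4, 0.5, -0.3]
opening: 0.717
```

```bash
cat >> h.py <<'E'
def held(save=None):
    p,R,phi=pose(); im,o,D,W=wrist()
    if save: cv2.imwrite(save,im["frame"][:,:,::-1])
    h=cv2.cvtColor(im["frame"],cv2.COLOR_RGB2HSV); zt=p[2]+.028
    m=(abs(W[...,2]-zt)<.008)&(h[...,0]>10)&(h[...,0]<38)&(h[...,1]>60)&(im["z_map"]>0)&(np.hypot(W[...,0]-p[0],W[...,1]-p[1])<.07)
    v,u=np.where(m); z=np.median(W[v,u,2]); P=castw(o,D,u,v,z)
    G=np.unique((P*1000).round().astype(int),axis=0)/1e3
    c=np.array([[np.cos(phi),-np.sin(phi)],[np.sin(phi),np.cos(phi)]])
    L=(G-p[:2])@c   # frame with x along jaws, y perp
    print("pose",p.round(4),phi.round(4),"zt",z-p[2],len(G)); return L
E
python3 - <<'E'
from h import *
L=held("pics/w2.png"); print(fit(L),L.min(0),L.max(0))
E
```

```text
pose [ 0.4669 -0.2634  0.1327] 0.2318 zt 0.02974919315750235 2791
(array([-0.00010991,  0.00602388]), np.float64(-0.06802435938370266), array([0.01213202, 0.02003167]), np.float64(-1.5439091437734616)) [-0.04571447 -0.01638904] [0.04670277 0.03692246]
```

View pics/w2.png

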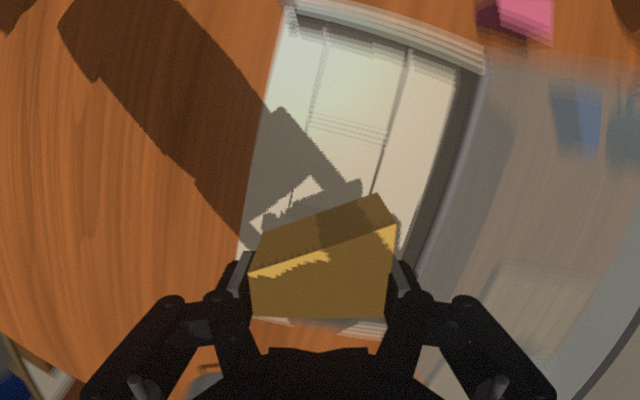

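```bash
cat >> h.py <<'E'
def straight(L):
    # straight side line: lower edge y(x) over middle of the block
    xs=np.arange(-.022,.0221,.004); ys=[np.min(L[abs(L[:,0]-x)<.002,1]) for x in xs]
    up=[np.max(L[abs(L[:,0]-x)<.002,1]) for x in xs]
    return np.polyfit(xs,ys,1).round(4),np.polyfit(xs,up,1).round(4),np.round(ys,4)
E
sed -i 's/<.008)&(h\[...,0\]>10)/<.0045)\&(h[...,0]>10)/; s/zt=p\[2\]+.028/zt=p[2]+.0297/' h.py
python3 - <<'E'
from h import *
L=held(); print(fit(L),straight(L))
E
```

```text
pose [ 0.4682 -0.2722  0.1338] 0.2237 zt 0.02973674821714581 2585
(array([8.91412612e-06, 5.18923542e-03]), np.float64(-0.0469217919345013), array([0.01160409, 0.01947136]), np.float64(-1.4190707662867308)) (array([-0.0069, -0.0146]), array([0.3871, 0.0249]), array([-0.0145, -0.0148, -0.0147, -0.0146, -0.0145, -0.0144, -0.0143,
       -0.0144, -0.0146, -0.0147, -0.0149, -0.0151]))
```

>>> carry_out(series=[0.005,-0.04,0,-0.108,0.005,-0.036,0,-0.108,0,0,-0.03,0,0,0,-0.03,0,0,0,0,0])

```text
t: 4.5
tcp_pos: [0.4772, -0.3468, 0.072]
tcp_rot: [0.008, 0.705, 0.709, -0.001]
force: [-0.1, 1.0, -1.5]
opening: 0.717
```

```bash
cat >> h.py <<'E'
def at(x,y,f):
    p,R,phi=pose(); print("pos",p.round(4),"need",np.round([x-p[0],y-p[1],f-phi],4),"open",arm.get_state()["opening"].round(3),"t",arm.get_state()["t"])
E
python3 -c "
from h import *
at(.4788,-.349,.008)"
```

```text
Traceback (most recent call last):
  File "h.py", line 68, in at
    p,R,phi=pose(); print("pos",p.round(4),"need",np.round([x-p[0],y-p[1],f-phi],4),"open",arm.get_state()["opening"].round(3),"t",arm.get_state()["t"])
                                                                                           ^^^^^^^^^^^^^^^^^^^^^^^^^^^^^^^^
AttributeError: 'float' object has no attribute 'round'
```

>>> carry_out(series=[0.0015,-0.002,-0.03,0,0,0,-0.014,0,0,0,-0.003,0,0,0,0,0])

```text
t: 4.9
tcp_pos: [0.4801, -0.3462, 0.0273]
tcp_rot: [0.008, 0.704, 0.71, 0.0]
force: [-0.2, 0.4, -0.5]
opening: 0.715
```

```bash
sed -i 's/arm.get_state()\["opening"\].round(3)/round(arm.get_state()["opening"],3)/' h.py
python3 -c "
from h import *
at(.4788,-.349,.008)
im,o,D,W=wrist(); cv2.imwrite('pics/w3.png',im['frame'][:,:,::-1])"
```

```text
pos [ 0.4801 -0.3462  0.0273] need [-0.0013 -0.0028 -0.0009] open 0.715 t 4.9
```

View pics/w3.png

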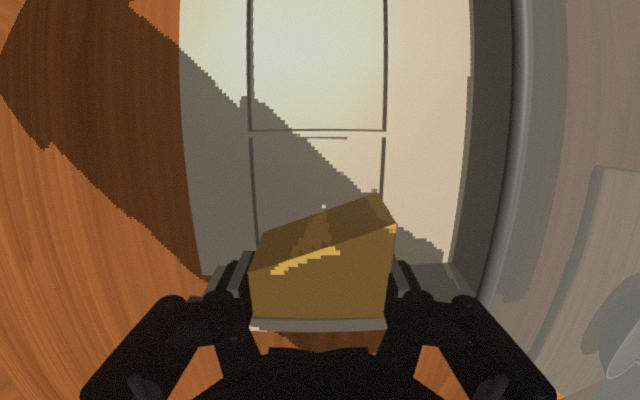

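>>> carry_out(series=[-0.0005,-0.002,-0.006,0,0,0,-0.003,0,0,0,0,0])

```text
t: 5.25
tcp_pos: [0.4818, -0.3498, 0.0217]
tcp_rot: [0.011, 0.704, 0.71, 0.0]
force: [0.2, 0.4, -2.4]
opening: 0.717
```

>>> carry_out(series=[0,0,0,0,0,0,0,0,0,0,0,0,0,0,0,0], hand=-1)

```text
t: 5.65
tcp_pos: [0.4832, -0.3519, 0.0238]
tcp_rot: [0.013, 0.704, 0.71, 0.0]
force: [-0.3, -0.4, -0.1]
opening: 0.998
```

>>> carry_out(series=[0,0,0.03,0,0,0,0.04,0,0,0,0.04,0,0,0.04,0.02,0,0,0,0,0])

```text
t: 6.15
tcp_pos: [0.4818, -0.3106, 0.1572]
tcp_rot: [0.012, 0.705, 0.709, 0.001]
force: [-0.5, -0.1, -0.3]
opening: 0.997
```

```bash
cat >> h.py <<'E'
def inbay():
    im,o,D,W=wrist(); h=cv2.cvtColor(im["frame"],cv2.COLOR_RGB2HSV)
    m=(abs(W[...,2]-.048)<.005)&(h[...,0]>10)&(h[...,0]<38)&(h[...,1]>70)&(W[...,0]>.42)&(W[...,0]<.54)&(W[...,1]>-.37)&(W[...,1]<-.11)&(im["z_map"]>0)
    n,l,st,ce=cv2.connectedComponentsWithStats(m.astype(np.uint8),connectivity=4)
    for i in range(1,n):
        if st[i,4]>300:
            v,u=np.where(l==i); G=np.unique((castw(o,D,u,v,.048)*1000).round().astype(int),axis=0)/1e3
            q=fit(G); print("bay block",(q[0]-[.478,-.241]).round(4),q[1].round(3),q[2].round(4),"z",np.median(W[v,u,2]).round(4),len(G))
    return im
E
python3 -c "
from h import *
at(.6009,.3652,.04)
inbay()
for b in blocks(optics.get_image('top')): print(*b[3:5],b[2],b[0],b[7])"
```

```text
pos [ 0.4818 -0.3106  0.1572] need [0.1191 0.6758 0.0331] open 0.997 t 6.15
bay block [ 0.0048 -0.1056] 0.038 [0.012  0.0183] z 0.0478 2508
[0.8232 0.226 ] -1.971 [ 18.  56. 138.] [263.  70.] 0.0512
[ 0.815  -0.4607] 0.531 [ 18.  51. 130.] [507.  78.] 0.0439
[ 0.711  -0.1094] 1.838 [114. 150. 114.] [382. 112.] 0.0434
[0.6108 0.0841] -0.93 [ 21. 117. 163.] [313. 145.] 0.0435
[0.6008 0.36  ] -3.076 [ 22. 114. 161.] [210. 148.] 0.0429
[0.6067 0.1949] -1.557 [ 22. 115. 162.] [272. 146.] 0.0433
[ 0.5969 -0.0408] 0.151 [162.  98. 160.] [357. 151.] 0.0432
[0.4129 0.2046] 2.157 [ 26.  99. 165.] [264. 218.] 0.0432
[0.4196 0.075 ] -2.134 [ 24. 105. 164.] [315. 216.] 0.0435
[0.3089 0.3591] -2.489 [112. 125. 137.] [205. 257.] 0.0429
[0.2414 0.2442] 2.705 [ 83. 117. 143.] [247. 284.] 0.0431
```

>>> carry_out(series=[-0.006,0.047,0,-0.089,-0.006,0.047,0,-0.089,-0.006,0.047,0,-0.089,-0.006,0.047,0,-0.089,-0.006,0.047,0,-0.089])

```text
t: 6.75
tcp_pos: [0.4485, -0.0801, 0.1506]
tcp_rot: [0.011, 0.853, 0.523, -0.006]
force: [0.7, 1.0, -0.3]
opening: 1.001
```

>>> carry_out(series=[-0.006,0.047,0,-0.089,-0.006,0.047,0,-0.089,-0.006,0.047,-0.01,-0.089,-0.006,0.047,-0.02,-0.089,-0.006,0.047,-0.01,-0.089])

```text
t: 7.25
tcp_pos: [0.4164, 0.1585, 0.1073]
tcp_rot: [0.009, 0.951, 0.31, -0.009]
force: [0.8, -0.2, 0.0]
opening: 0.996
```

```bash
python3 -c "
from h import *
at(.4170,.2073,-.977); print(arm.get_state()['tcp_rot'])"
```

```text
pos [0.4164 0.1585 0.1073] need [ 0.0006  0.0488 -0.0358] open 0.996 t 7.25
[ 0.00916838  0.95079351  0.30955819 -0.00902003]
```

>>> carry_out(series=[0,0.045,0,-0.036,0,0.003,-0.03,0,0,0,-0.035,0,0,0,-0.015,0,0,0,0,0])

```text
t: 7.75
tcp_pos: [0.4127, 0.2123, 0.0183]
tcp_rot: [0.009, 0.955, 0.295, -0.013]
force: [0.1, 0.4, 0.3]
opening: 0.998
```

```bash
python3 -c "
from h import *
at(.4170,.2073,-.977); print(arm.get_state()['tcp_rot'])"
```

```text
pos [0.4127 0.2123 0.0183] need [ 0.0043 -0.005  -0.006 ] open 0.998 t 7.75
[ 0.00887528  0.95526857  0.29530218 -0.01340974]
```

>>> carry_out(series=[0.004,-0.005,-0.005,0,0,0,-0.001,0])

```text
t: 7.95
tcp_pos: [0.417, 0.2062, 0.0113]
tcp_rot: [0.009, 0.955, 0.295, -0.014]
force: [0.0, -0.6, -0.4]
opening: 0.997
```

>>> carry_out(series=[0,0,0,0,0,0,0,0,0,0,0,0,0,0,0,0], hand=1)

```text
t: 8.35
tcp_pos: [0.4204, 0.2058, 0.0143]
tcp_rot: [0.009, 0.956, 0.294, -0.011]
force: [-0.5, 0.3, -1.1]
opening: 0.711
```

>>> carry_out(series=[0,0,0.04,0,0,0,0.045,0,0,0,0.02,0.03,0,0,0,0])

```text
t: 8.75
tcp_pos: [0.4179, 0.205, 0.1215]
tcp_rot: [0.009, 0.951, 0.308, -0.013]
force: [0.3, -0.4, -1.0]
opening: 0.713
```

```bash
python3 -c "
from h import *
L=held();print(fit(L),straight(L)); p,R,f=pose(); print(R.round(4))
at(.4783,-.3,.008)"
```

```text
pose [0.4179 0.205  0.1215] -0.9437 zt 0.030970906368217047 2651
(array([ 0.00175823, -0.00093822]), np.float64(3.1077094666123157), array([0.0119718, 0.0195017]), np.float64(1.5069538081698024)) (array([ 0.3801, -0.022 ]), array([-0.0048,  0.0191]), array([-0.0309, -0.0288, -0.0268, -0.0261, -0.024 , -0.0226, -0.0213,
       -0.0196, -0.0186, -0.0165, -0.0152, -0.0138]))
[[ 0.8098  0.5863 -0.0213]
 [ 0.5858 -0.81   -0.0267]
 [-0.0329  0.0091 -0.9994]]
pos [0.4172 0.2047 0.1202] need [ 0.0611 -0.5047  0.9522] open 0.712 t 8.8
```

>>> carry_out(series=[0.0055,-0.046,0.002,0.087,0.0055,-0.046,0.002,0.087,0.0055,-0.046,0.002,0.087,0.0055,-0.046,0.002,0.087,0.0055,-0.046,0.002,0.087])

```text
t: 9.3
tcp_pos: [0.4385, -0.0263, 0.1228]
tcp_rot: [0.009, 0.855, 0.518, -0.016]
force: [0.7, -0.2, -0.8]
opening: 0.723
```

>>> carry_out(series=[0.0055,-0.046,0.002,0.087,0.0055,-0.046,0.002,0.087,0.0055,-0.046,0.002,0.087,0.0055,-0.046,0.002,0.087,0.0055,-0.046,0.002,0.087])

```text
t: 9.8
tcp_pos: [0.4585, -0.2622, 0.1221]
tcp_rot: [0.004, 0.718, 0.696, -0.017]
force: [1.1, -1.1, -1.2]
opening: 0.715
```

```bash
python3 -c "
from h import *
at(.478,-.3015,.008); p,R,f=pose(); print(R.round(4))"
```

```text
pos [ 0.4585 -0.2622  0.1221] need [ 0.0195 -0.0393  0.0395] open 0.715 t 9.8
[[ 0.031   0.9994 -0.0182]
 [ 0.9991 -0.0315 -0.0296]
 [-0.0301 -0.0173 -0.9994]]
```

>>> carry_out(series=[0.0195,-0.039,0,0.039,0,0,-0.03,0,0,0,-0.03,0,0,0,0,0])

```text
t: 10.2
tcp_pos: [0.4779, -0.3115, 0.0575]
tcp_rot: [0.006, 0.708, 0.706, -0.017]
force: [-1.9, 4.7, 14.3]
opening: 0.714
```

```bash
python3 -c "
from h import *
at(.478,-.3015,.008)
im,o,D,W=wrist(); cv2.imwrite('pics/w4.png',im['frame'][:,:,::-1])"
```

```text
pos [ 0.4779 -0.3115  0.0575] need [0.0001 0.01   0.01  ] open 0.714 t 10.2
```

View pics/w4.png

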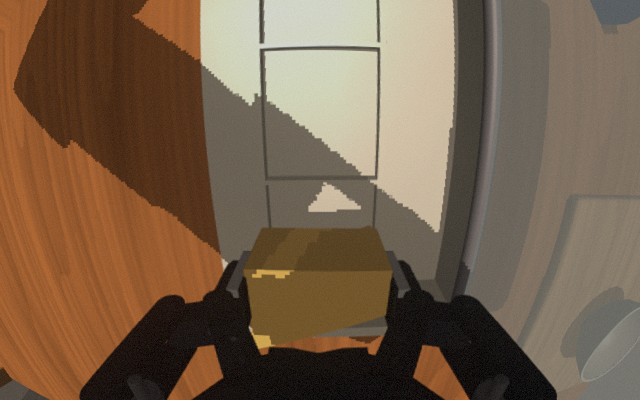

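>>> carry_out(series=[0,0,0.03,0.005,0,0.01,0,0.005,0,0,0,0])

```text
t: 10.55
tcp_pos: [0.4738, -0.298, 0.0806]
tcp_rot: [-0.001, 0.705, 0.709, -0.017]
force: [-0.5, 0.1, -1.6]
opening: 0.712
```

```bash
python3 -c "
from h import *
at(.478,-.3015,.008); L=held();print(fit(L),straight(L)[:2]);inbay()"
```

```text
pos [ 0.4738 -0.298   0.0806] need [ 0.0042 -0.0035  0.0018] open 0.712 t 10.55
pose [ 0.4738 -0.298   0.0806] 0.0062 zt 0.03337226834366522 2608
(array([ 0.00248968, -0.00030156]), np.float64(3.0989773359389714), array([0.01217164, 0.01888755]), np.float64(0.9754456202248506)) (array([ 0.3881, -0.0229]), array([0.0042, 0.0198]))
```

>>> carry_out(series=[0.003,-0.003,0,0,0,0,-0.015,0,0,0,0,0])

```text
t: 10.95
tcp_pos: [0.4768, -0.302, 0.0627]
tcp_rot: [-0.001, 0.705, 0.709, -0.018]
force: [-0.7, -0.0, -1.5]
opening: 0.711
```

```bash
python3 -c "
from h import *
at(.477,-.3015,.008)"
```

```text
pos [ 0.4768 -0.302   0.0627] need [0.0002 0.0005 0.0021] open 0.711 t 10.95
```

>>> carry_out(series=[0,0.0005,-0.015,0,0,0,-0.012,0,0,0,-0.008,0,0,0,0,0])

```text
t: 11.35
tcp_pos: [0.4754, -0.3006, 0.0224]
tcp_rot: [-0.003, 0.705, 0.709, -0.018]
force: [-0.7, 1.2, -1.6]
opening: 0.716
```

```bash
python3 -c "
from h import *
at(.477,-.3015,.008)"
```

```text
pos [ 0.4754 -0.3006  0.0224] need [ 0.0016 -0.0009  0.0024] open 0.716 t 11.35
```

>>> carry_out(series=[0.001,-0.0005,-0.004,0,0,0,-0.002,0,0,0,0,0])

```text
t: 11.65
tcp_pos: [0.4767, -0.3013, 0.0158]
tcp_rot: [-0.003, 0.705, 0.709, -0.018]
force: [-0.7, 0.7, -0.7]
opening: 0.716
```

>>> carry_out(series=[0,0,0,0,0,0,0,0,0,0,0,0], hand=-1)

```text
t: 11.95
tcp_pos: [0.478, -0.3024, 0.0175]
tcp_rot: [-0.001, 0.705, 0.709, -0.018]
force: [-0.8, 0.4, 0.2]
opening: 0.998
```

>>> carry_out(series=[0,0,0.03,0,0,0,0.04,0,0,0,0.04,0,0,0.01,0.02,0,0,0,0,0])

```text
t: 12.45
tcp_pos: [0.477, -0.2916, 0.1525]
tcp_rot: [-0.001, 0.705, 0.709, -0.018]
force: [0.8, -0.6, -0.2]
opening: 1.0
```

```bash
python3 -c "
from h import *
at(.4153,.0776,1.0); im=inbay(); cv2.imwrite('pics/w5.png',im['frame'][:,:,::-1]); p,R,f=pose(); print(R.round(4))
for b in blocks(optics.get_image('top')):
  if 15<b[2][0]<30: print(*b[3:5],b[2],b[0],b[7])"
```

```text
pos [ 0.477  -0.2916  0.1525] need [-0.0617  0.3692  0.9949] open 1.0 t 12.45
bay block [-0.0003 -0.0633] -3.139 [0.0109 0.0182] z 0.0477 2321
bay block [ 0.0048 -0.1045] 0.043 [0.0117 0.0184] z 0.0477 2402
[[-0.0056  0.9996 -0.0275]
 [ 0.9997  0.005  -0.024 ]
 [-0.0238 -0.0276 -0.9993]]
[ 0.8183 -0.4575] -2.639 [ 18.  51. 130.] [508.  79.] 0.0435
[0.6107 0.0841] -0.919 [ 21. 117. 162.] [313. 145.] 0.0435
[0.6011 0.3602] -3.082 [ 22. 114. 161.] [210. 148.] 0.0431
[0.6066 0.1951] -1.538 [ 22. 115. 161.] [272. 146.] 0.043
[ 0.4806 -0.112 ] -0.298 [ 20.  46. 140.] [384. 194.] 0.0502
[0.4196 0.075 ] -2.134 [ 24. 105. 164.] [315. 216.] 0.0434
```

View pics/w5.png

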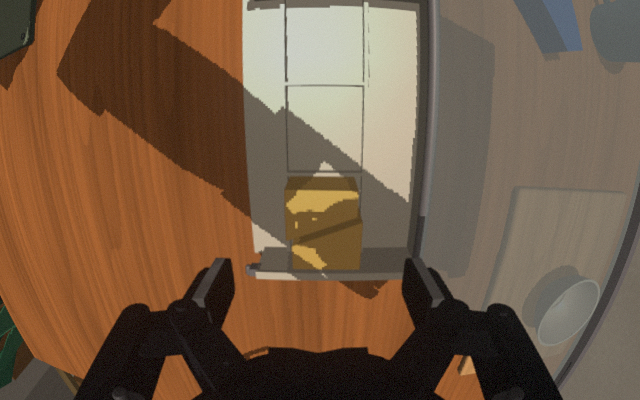

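>>> carry_out(series=[-0.006,0.037,0,0.1,-0.006,0.037,0,0.1,-0.006,0.037,0,0.1,-0.006,0.037,0,0.1,-0.006,0.037,0,0.1])

```text
t: 13.05
tcp_pos: [0.4395, -0.1047, 0.1395]
tcp_rot: [-0.005, 0.504, 0.864, -0.02]
force: [0.1, 0.0, -0.2]
opening: 1.003
```

>>> carry_out(series=[-0.006,0.037,0,0.1,-0.006,0.037,0,0.1,-0.006,0.037,0,0.1,-0.006,0.037,0,0.1,-0.004,0.025,-0.01,0.1])

```text
t: 13.55
tcp_pos: [0.4028, 0.0754, 0.1198]
tcp_rot: [-0.007, 0.265, 0.964, -0.024]
force: [1.2, -0.3, -0.1]
opening: 0.998
```

```bash
python3 -c "
from h import *
at(.4154,.0777,1.0076)"
```

```text
pos [0.4028 0.0754 0.1198] need [ 0.0126  0.0023 -0.027 ] open 0.998 t 13.55
```

>>> carry_out(series=[0.0125,0.0025,0,-0.027,0,0,-0.03,0,0,0,-0.03,0,0,0,-0.02,0,0,0,0,0])

```text
t: 14.05
tcp_pos: [0.4062, 0.0812, 0.0277]
tcp_rot: [-0.016, 0.273, 0.961, -0.026]
force: [-0.6, 0.1, -0.5]
opening: 0.999
```

```bash
cat >> h.py <<'E'
def tilt():
    p,R,f=pose(); a=np.arctan2(p[1],p[0]); z=R[:,2]; print("tilt rad/tan",round(z[0]*np.cos(a)+z[1]*np.sin(a),4),round(-z[0]*np.sin(a)+z[1]*np.cos(a),4),"tool",(R.T@[0,0,-1])[:2].round(4))
E
python3 -c "
from h import *
at(.4154,.0777,1.0076);tilt()"
```

```text
pos [0.4062 0.0812 0.0277] need [ 0.0092 -0.0035 -0.0096] open 0.999 t 14.05
tilt rad/tan -0.0526 -0.0315 tool [-0.017   0.0589]
```

>>> carry_out(series=[0.004,-0.001,0.045,0,0,0,0.045,0,0,0,0,0])

```text
t: 14.35
tcp_pos: [0.4046, 0.0793, 0.1153]
tcp_rot: [-0.024, 0.274, 0.961, -0.029]
force: [0.6, 0.5, -0.1]
opening: 0.994
```

```bash
python3 -c "
from h import *
at(.4154,.0777,1.0076);tilt(); print(arm.get_state()['joint_pos'].round(3))"
```

```text
pos [0.4046 0.0793 0.1153] need [ 0.0108 -0.0016 -0.0097] open 0.994 t 14.35
tilt rad/tan -0.0689 -0.029 tool [-0.0308  0.0682]
[ 0.015  0.044  1.988 -0.044  1.172 -0.983]
```

>>> carry_out(series=[0,0,-0.01,0,0,0,-0.01,0,0,0,-0.01,0,0,0,-0.01,0,0,0,-0.01,0])

```text
t: 14.85
tcp_pos: [0.4021, 0.0787, 0.0594]
tcp_rot: [-0.026, 0.274, 0.961, -0.029]
force: [-1.2, -0.6, 0.1]
opening: 1.001
```

```bash
python3 -c "
from h import *
at(.4154,.0777,1.0076);tilt(); print(arm.get_state()['joint_pos'].round(3))"
```

```text
pos [0.4021 0.0787 0.0594] need [ 0.0133 -0.001  -0.009 ] open 1.001 t 14.85
tilt rad/tan -0.0726 -0.0283 tool [-0.0339  0.0701]
[ 0.014  0.141  2.027 -0.047  1.04  -0.977]
```

>>> carry_out(series=[0,0,0.03,0,0.05,0,0,0,0.05,0,0,0,0.05,0,0,0,0.05,0,0,0])

```text
t: 15.35
tcp_pos: [0.5922, 0.0793, 0.0812]
tcp_rot: [-0.036, 0.273, 0.961, -0.032]
force: [0.6, 0.2, -0.3]
opening: 1.002
```

```bash
python3 -c "
from h import *
at(.4154,.0777,1.0076);tilt()"
```

```text
pos [0.5922 0.0793 0.0812] need [-0.1768 -0.0016 -0.0119] open 1.002 t 15.35
tilt rad/tan -0.0924 -0.0301 tool [-0.0524  0.0818]
```

>>> carry_out(series=[0,0,0,0,0,0,0,0])

```text
t: 15.55
tcp_pos: [0.597, 0.0786, 0.0761]
tcp_rot: [-0.037, 0.273, 0.961, -0.032]
force: [-0.9, -0.7, -0.3]
opening: 0.998
```

```bash
python3 -c "
from h import *
at(.4154,.0777,1.0076);tilt()"
```

```text
pos [0.597  0.0786 0.0761] need [-0.1816 -0.0009 -0.0109] open 0.998 t 15.55
tilt rad/tan -0.0932 -0.0302 tool [-0.053   0.0824]
```

>>> carry_out(series=[-0.05,0,0.002,0,-0.05,0,0.002,0,-0.05,0,0.002,0,-0.03,0,0,0,0,0,0,0])

```text
t: 16.05
tcp_pos: [0.4036, 0.0783, 0.0718]
tcp_rot: [-0.046, 0.273, 0.96, -0.035]
force: [0.3, -0.6, 0.2]
opening: 1.0
```

```bash
python3 -c "
from h import *
at(.4154,.0777,1.0076);tilt()"
```

```text
pos [0.4036 0.0783 0.0718] need [ 0.0118 -0.0006 -0.0122] open 1.0 t 16.05
tilt rad/tan -0.1133 -0.0212 tool [-0.0688  0.0924]
```

>>> carry_out(series=[0.01,0,0.015,-0.145,0,0,0.015,-0.145,0,0,0.002,-0.145,0,0,0.002,-0.145,0,0,0.002,-0.145])

```text
t: 16.55
tcp_pos: [0.4081, 0.0791, 0.1065]
tcp_rot: [-0.057, 0.605, 0.794, -0.015]
force: [0.1, -0.6, 0.7]
opening: 1.001
```

>>> carry_out(series=[0,0,0.002,-0.145,0,0,0.002,-0.145,0,0,0.002,-0.145,0,0,0.002,-0.145,0,0,0.002,-0.145])

```text
t: 17.05
tcp_pos: [0.4071, 0.0789, 0.1153]
tcp_rot: [-0.059, 0.854, 0.517, 0.007]
force: [-1.0, -0.2, 1.5]
opening: 1.004
```

```bash
python3 -c "
from h import *
at(.4154,.0777,-2.134);tilt()"
```

```text
pos [0.4071 0.0789 0.1153] need [ 8.3000e-03 -1.2000e-03 -1.6554e+00] open 1.004 t 17.05
tilt rad/tan -0.0281 0.1144 tool [-0.0719  0.0933]
```

>>> carry_out(series=[0.001,0,0.002,-0.148,0.001,0,0,-0.148,0.001,0,0,-0.148,0.001,0,0,-0.148,0.001,0,0,-0.148])

```text
t: 17.55
tcp_pos: [0.411, 0.0785, 0.116]
tcp_rot: [-0.052, 0.984, 0.168, 0.028]
force: [0.5, -1.0, -0.4]
opening: 0.998
```

>>> carry_out(series=[0.001,0,0,-0.148,0.001,0,0,-0.148,0.001,0,0,-0.148,0.001,0,0,-0.148,0.001,0,0,-0.148])

```text
t: 18.05
tcp_pos: [0.4142, 0.0781, 0.1142]
tcp_rot: [-0.038, 0.977, -0.204, 0.045]
force: [0.0, -0.2, -0.6]
opening: 1.001
```

```bash
python3 -c "
from h import *
at(.4154,.0777,-2.134);tilt()"
```

```text
pos [0.4142 0.0781 0.1142] need [ 0.0012 -0.0004 -0.1554] open 1.001 t 18.05
tilt rad/tan 0.1119 0.0354 tool [-0.0726  0.0923]
```

>>> carry_out(series=[0.05,0,0,-0.1,0.05,0,0,-0.1,-0.05,0,0,-0.05,-0.05,0,0,0,0,0,0,0])

```text
t: 18.55
tcp_pos: [0.4108, 0.0785, 0.0967]
tcp_rot: [-0.027, 0.943, -0.331, 0.033]
force: [-0.6, -0.7, -0.6]
opening: 1.001
```

```bash
python3 -c "
from h import *
at(.4154,.0777,-2.134);tilt()"
```

```text
pos [0.4108 0.0785 0.0967] need [ 0.0046 -0.0008  0.1098] open 1.001 t 18.55
tilt rad/tan 0.084 0.0143 tool [-0.0437  0.0731]
```

>>> carry_out(series=[0.05,0,0.008,0.04,0.05,0,0.004,0.04,-0.05,0,0.004,0.03,-0.05,0,0.004,0,0,0,0,0])

```text
t: 19.05
tcp_pos: [0.4093, 0.0783, 0.1]
tcp_rot: [-0.024, 0.961, -0.277, 0.015]
force: [0.1, 0.1, -0.6]
opening: 0.996
```

>>> carry_out(series=[0.05,0,0.004,0,0.05,0,0.004,0,-0.05,0,0.004,0,-0.05,0,0.004,0,0,0,0,0])

```text
t: 19.55
tcp_pos: [0.4124, 0.0777, 0.1031]
tcp_rot: [-0.022, 0.961, -0.277, 0.004]
force: [-0.5, 0.6, -1.2]
opening: 1.003
```

```bash
python3 -c "
from h import *
at(.4154,.0777,-2.134);tilt()"
```

```text
pos [0.4124 0.0777 0.1031] need [ 0.003  -0.     -0.0011] open 1.003 t 19.55
tilt rad/tan 0.027 0.0345 tool [0.0037 0.0437]
```

>>> carry_out(series=[0.004,0,-0.018,0,0.001,0,-0.018,0,0.001,0,-0.018,0,0.001,0,-0.018,0,0,0,0,0])

```text
t: 20.05
tcp_pos: [0.4263, 0.0774, 0.0331]
tcp_rot: [-0.024, 0.96, -0.277, 0.014]
force: [-0.7, -0.0, 0.7]
opening: 0.998
```

```bash
python3 -c "
from h import *
at(.4154,.0777,-2.134);tilt()"
```

```text
pos [0.4263 0.0774 0.0331] need [-0.0109  0.0003 -0.0013] open 0.998 t 20.05
tilt rad/tan 0.0452 0.0302 tool [-0.0129  0.0528]
```

>>> carry_out(series=[-0.005,0,0.045,0,0,0,0.03,0,-0.05,0,0,0,0.05,0,0.004,0,0.05,0,0.004,0])

```text
t: 20.55
tcp_pos: [0.4105, 0.0802, 0.0954]
tcp_rot: [-0.017, 0.96, -0.278, -0.016]
force: [2.6, -1.2, 2.5]
opening: 0.999
```

>>> carry_out(series=[-0.05,0,0.004,0,-0.05,0,0.004,0,0.05,0,0,0,0,0,0,0])

```text
t: 20.95
tcp_pos: [0.3251, 0.0822, 0.0785]
tcp_rot: [-0.008, 0.959, -0.278, -0.05]
force: [2.7, -0.8, 2.9]
opening: 0.999
```

```bash
python3 -c "
from h import *
at(.4154,.0777,-2.134);tilt()"
```

```text
pos [0.3251 0.0822 0.0785] need [ 0.0903 -0.0045  0.0011] open 0.999 t 20.95
tilt rad/tan -0.0769 0.0645 tool [ 0.0997 -0.0115]
```

>>> carry_out(series=[0.03,0,0.01,0.14,0.03,0,0.005,0.14,0.03,0,0.005,0.14,0.03,0,0.005,0.14,0.03,0,0.005,0.14])

```text
t: 21.45
tcp_pos: [0.4541, 0.0831, 0.1009]
tcp_rot: [0.018, 0.995, 0.08, -0.064]
force: [0.7, 0.4, 0.4]
opening: 1.0
```

>>> carry_out(series=[0.002,0,0.003,0.148,0.002,0,0.003,0.148,0.002,0,0.003,0.148,0.002,0,0.003,0.148,0.002,0,0.003,0.148])

```text
t: 21.95
tcp_pos: [0.4774, 0.0838, 0.1261]
tcp_rot: [0.041, 0.897, 0.439, -0.041]
force: [-0.3, -0.7, 0.3]
opening: 0.998
```

>>> carry_out(series=[0.002,0,0.003,0.148,0.002,0,0.003,0.148,0.002,0,0.003,0.148,0.002,0,0.003,0.148,0.002,0,0.003,0.148])

```text
t: 22.45
tcp_pos: [0.4938, 0.085, 0.151]
tcp_rot: [0.057, 0.674, 0.736, -0.015]
force: [-0.0, 0.0, -0.3]
opening: 1.002
```

>>> carry_out(series=[0,0,0.003,0.148,0,0,0.003,0.148,0,0,0.003,0.148,0,0,0.003,0.148,0,0,0.003,0.148])

```text
t: 22.95
tcp_pos: [0.4989, 0.0859, 0.1765]
tcp_rot: [0.066, 0.358, 0.931, 0.013]
force: [-0.4, -0.2, 0.6]
opening: 1.001
```

>>> carry_out(series=[0,0,0.003,0.148,0,0,0.003,0.148,0,0,0.003,0.148,0,0,0.003,0.148,0,0,0.003,0.148])

```text
t: 23.45
tcp_pos: [0.5029, 0.0862, 0.202]
tcp_rot: [0.066, -0.008, 0.997, 0.038]
force: [-0.2, 0.6, 0.3]
opening: 1.0
```

```bash
python3 -c "
from h import *
at(.6019,.1949,1.59);tilt();print(arm.get_state()['joint_pos'])"
```

```text
pos [0.5029 0.0862 0.202 ] need [ 0.099   0.1087 -0.0025] open 1.0 t 23.45
tilt rad/tan 0.1418 0.0546 tool [ 0.1318 -0.0756]
[-0.05352928  0.00211731  1.83733336  0.09182224  1.17668549 -1.67099094]
```

>>> carry_out(series=[0.05,0.005,0,0,0.05,0.005,0,0,-0.05,0,0.004,0,-0.05,0,0.004,0,0,0,0,0])

```text
t: 23.95
tcp_pos: [0.5072, 0.0948, 0.1938]
tcp_rot: [0.051, -0.008, 0.998, 0.039]
force: [-0.1, 0.4, -1.2]
opening: 1.005
```

```bash
python3 -c "
from h import *
at(.6019,.1949,1.59);tilt()"
```

```text
pos [0.5072 0.0948 0.1938] need [ 0.0947  0.1001 -0.0004] open 1.005 t 23.95
tilt rad/tan 0.1138 0.0582 tool [ 0.1024 -0.0765]
```

>>> carry_out(series=[0.05,0.005,0,0,0.05,0.005,0,0,-0.05,0,0.004,0,-0.05,0,0.004,0,0,0,0,0])

```text
t: 24.45
tcp_pos: [0.5117, 0.1046, 0.1833]
tcp_rot: [0.036, -0.007, 0.999, 0.039]
force: [0.8, -0.1, -0.1]
opening: 1.0
```

>>> carry_out(series=[0.05,0.005,0,0,0.05,0.005,0,0,-0.05,0,0.004,0,-0.05,0,0.004,0,0,0,0,0])

```text
t: 24.95
tcp_pos: [0.5183, 0.1144, 0.1754]
tcp_rot: [0.024, -0.005, 0.999, 0.038]
force: [-0.4, -0.8, -0.1]
opening: 1.0
```

```bash
python3 -c "
from h import *
at(.6019,.1949,1.59);tilt()"
```

```text
pos [0.5183 0.1144 0.1754] need [0.0836 0.0805 0.0068] open 1.0 t 24.95
tilt rad/tan 0.0627 0.065 tool [ 0.048  -0.0765]
```

>>> carry_out(series=[0.05,0.005,0,0,0.05,0.005,0,0,-0.05,0,0.004,0,-0.05,0,0.004,0,0,0,0,0])

```text
t: 25.45
tcp_pos: [0.527, 0.1243, 0.1696]
tcp_rot: [0.015, -0.004, 0.999, 0.038]
force: [0.1, -0.2, -0.5]
opening: 0.999
```

>>> carry_out(series=[0,0.05,0,0,0,0.05,0,0,0,-0.05,0.002,0,0,-0.05,0.002,0,0,0,0,0])

```text
t: 25.95
tcp_pos: [0.534, 0.1395, 0.1886]
tcp_rot: [0.032, -0.017, 0.999, 0.041]
force: [-0.2, -0.3, 0.9]
opening: 0.999
```

```bash
python3 -c "
from h import *
at(.6019,.1949,1.59);tilt()"
```

```text
pos [0.534  0.1395 0.1886] need [ 0.0679  0.0554 -0.0173] open 0.999 t 25.95
tilt rad/tan 0.0813 0.0638 tool [ 0.0653 -0.0801]
```

>>> carry_out(series=[-0.015,-0.012,-0.01,-0.13,-0.015,-0.012,-0.01,-0.13,-0.015,-0.012,-0.01,-0.13,-0.01,-0.012,-0.01,-0.13,-0.01,-0.012,-0.01,-0.13])

```text
t: 26.45
tcp_pos: [0.4818, 0.0783, 0.1558]
tcp_rot: [0.065, 0.316, 0.946, 0.029]
force: [1.0, 0.9, 0.5]
opening: 1.004
```

>>> carry_out(series=[0.05,0.01,0,0,0.05,0.01,0,0,-0.05,-0.01,0.004,0,-0.05,-0.01,0.004,0,0,0,0,0])

```text
t: 26.95
tcp_pos: [0.4744, 0.0767, 0.1441]
tcp_rot: [0.047, 0.32, 0.946, 0.024]
force: [-0.2, 0.1, 0.2]
opening: 1.003
```

>>> carry_out(series=[0.05,0.01,0,0,0.05,0.01,0,0,-0.05,-0.01,0.004,0,-0.05,-0.01,0.004,0,0,0,0,0])

```text
t: 27.45
tcp_pos: [0.4858, 0.0765, 0.1431]
tcp_rot: [0.042, 0.323, 0.945, 0.023]
force: [-0.6, -0.2, -0.3]
opening: 1.002
```

```bash
python3 -c "
from h import *
at(.4154,.0777,1.0076);tilt()"
```

```text
pos [0.4858 0.0765 0.1431] need [-0.0704  0.0012  0.0934] open 1.002 t 27.45
tilt rad/tan 0.0964 0.0015 tool [ 0.0651 -0.0712]
```

>>> carry_out(series=[-0.05,-0.01,0,0,0.05,0.01,0,0,0.05,0.01,0,0,-0.05,-0.01,0.004,0,0,0,0.004,0])

```text
t: 27.95
tcp_pos: [0.4442, 0.0791, 0.1188]
tcp_rot: [0.006, 0.326, 0.945, 0.013]
force: [0.3, 0.4, 0.5]
opening: 0.999
```

>>> carry_out(series=[0.05,0.01,0,0,0.05,0.01,0,0,-0.05,-0.01,0.004,0,-0.05,-0.01,0.004,0,0,0,0,0])

```text
t: 28.45
tcp_pos: [0.4589, 0.0794, 0.1231]
tcp_rot: [0.007, 0.328, 0.945, 0.013]
force: [-0.1, 0.2, -0.3]
opening: 1.001
```

>>> carry_out(series=[0.05,0.01,0,0,0.05,0.01,0,0,-0.05,-0.01,0.004,0,-0.05,-0.01,0.004,0,0,0,0,0])

```text
t: 28.95
tcp_pos: [0.4743, 0.0797, 0.129]
tcp_rot: [0.009, 0.33, 0.944, 0.015]
force: [-0.2, 0.4, 0.4]
opening: 1.0
```

```bash
python3 -c "
from h import *
at(.4154,.0777,1.0076);tilt()"
```

```text
pos [0.4743 0.0797 0.129 ] need [-0.0589 -0.002   0.1102] open 1.0 t 28.95
tilt rad/tan 0.0305 0.017 tool [ 0.0077 -0.0341]
```

>>> carry_out(series=[-0.02,0,-0.01,0.03,-0.02,0,-0.015,0.03,-0.015,0,-0.015,0.03,-0.003,-0.001,-0.015,0.02,0,0,-0.01,0])

```text
t: 29.45
tcp_pos: [0.4335, 0.0788, 0.0813]
tcp_rot: [0.033, 0.278, 0.96, 0.023]
force: [0.0, -0.4, -0.5]
opening: 1.001
```

```bash
python3 -c "
from h import *
at(.4154,.0777,1.0076);tilt()"
```

```text
pos [0.4335 0.0788 0.0813] need [-0.0181 -0.0011 -0.0018] open 1.001 t 29.45
tilt rad/tan 0.0803 0.0123 tool [ 0.0508 -0.0634]
```

>>> carry_out(series=[-0.014,-0.001,0,0,-0.005,0,-0.015,0,-0.001,0,-0.015,0,0,0,-0.012,0,0,0,0,0])

```text
t: 29.95
tcp_pos: [0.4288, 0.0778, 0.0505]
tcp_rot: [0.051, 0.28, 0.958, 0.028]
force: [-0.5, -0.3, 0.2]
opening: 1.001
```

```bash
python3 -c "
from h import *
at(.4154,.0777,1.0076);tilt()"
```

```text
pos [0.4288 0.0778 0.0505] need [-0.0134 -0.0001  0.0013] open 1.001 t 29.95
tilt rad/tan 0.1159 0.0053 tool [ 0.0814 -0.0827]
```

```bash
python3 -c "
from h import *
tilt();s=arm.get_state(); print(s['joint_pos'].round(4),s['joint_efforts'].round(2))"
```

```text
tilt rad/tan 0.1159 0.0053 tool [ 0.0814 -0.0827]
[-0.0424  0.0935  2.1101  0.0418  0.8262 -1.0719] [-1.500e-01 -2.561e+01 -2.194e+01  1.000e-01 -6.400e-01 -1.000e-02]
```

>>> carry_out(series=[0,0,0.045,0,0,0,0,0])

```text
t: 30.15
tcp_pos: [0.4326, 0.0778, 0.0996]
tcp_rot: [0.054, 0.28, 0.958, 0.029]
force: [0.3, 0.0, 1.0]
opening: 0.997
```

```bash
python3 -c "
from h import *
at(.4154,.0777,1.0076);tilt();s=arm.get_state(); print(s['joint_pos'].round(4),s['joint_efforts'].round(2))"
```

```text
pos [0.4326 0.0778 0.0996] need [-0.0172 -0.0001  0.0025] open 0.997 t 30.15
tilt rad/tan 0.1218 0.0045 tool [ 0.0862 -0.0861]
[-4.2200e-02  8.0000e-04  2.0761e+00  3.8200e-02  9.4690e-01 -1.0640e+00] [ 6.100e-01 -2.364e+01 -2.131e+01  1.200e-01  3.300e-01  1.000e-02]
```

>>> carry_out(series=[0.01,0,0,0,0.01,0,0,0,0.01,0,0,0,0.01,0,0,0,0.01,0,0,0])

```text
t: 30.65
tcp_pos: [0.4912, 0.078, 0.107]
tcp_rot: [0.061, 0.281, 0.957, 0.031]
force: [-0.7, -0.2, 0.2]
opening: 1.0
```

```bash
python3 -c "
from h import *
at(.4154,.0777,1.0076);tilt();s=arm.get_state(); print(s['joint_pos'].round(4),s['joint_efforts'].round(2))"
```

```text
pos [0.4912 0.078  0.107 ] need [-0.0758 -0.0003  0.0027] open 1.0 t 30.65
tilt rad/tan 0.1372 0.0043 tool [ 0.0996 -0.0945]
[-0.0365  0.1033  1.9502  0.0376  0.9542 -1.0563] [-1.000e-02 -3.068e+01 -2.460e+01  1.200e-01 -5.800e-01 -1.000e-02]
```

>>> carry_out(series=[-0.05,0,0,0,0,0,0,0])

```text
t: 30.85
tcp_pos: [0.4358, 0.0781, 0.0999]
tcp_rot: [0.053, 0.281, 0.958, 0.029]
force: [-0.8, -0.2, -1.6]
opening: 1.0
```

```bash
python3 -c "
from h import *
at(.4154,.0777,1.0076);tilt();s=arm.get_state(); print(s['joint_pos'].round(4),s['joint_efforts'].round(2))"
```

```text
pos [0.4358 0.0781 0.0999] need [-0.0204 -0.0004  0.0046] open 1.0 t 30.85
tilt rad/tan 0.12 0.0054 tool [ 0.0842 -0.0856]
[-0.0415  0.0086  2.0673  0.0385  0.9498 -1.0615] [-2.400e-01 -2.900e+01 -2.848e+01  1.200e-01 -9.300e-01 -2.000e-02]
```

>>> carry_out(series=[0.05,0,0,0,-0.05,0,0,0,0.05,0,0.004,0,-0.05,0,0.004,0,0,0,0,0])

```text
t: 31.35
tcp_pos: [0.4189, 0.0794, 0.0691]
tcp_rot: [-0.012, 0.283, 0.959, 0.013]
force: [1.8, -0.0, -0.0]
opening: 0.997
```

```bash
python3 -c "
from h import *
at(.4154,.0777,1.0076);tilt()"
```

```text
pos [0.4189 0.0794 0.0691] need [-0.0035 -0.0017  0.0108] open 0.997 t 31.35
tilt rad/tan -0.0095 0.0336 tool [-0.0301 -0.0178]
```

>>> carry_out(series=[-0.05,0,0,0,0.05,0,0,0,0.05,0,0.004,0,-0.05,0,0.004,0,0,0,0,0])

```text
t: 31.85
tcp_pos: [0.3755, 0.0816, 0.0495]
tcp_rot: [-0.051, 0.283, 0.958, 0.003]
force: [-1.3, 0.2, 0.1]
opening: 1.0
```

```bash
python3 -c "
from h import *
at(.4154,.0777,1.0076);tilt()"
```

```text
pos [0.3755 0.0816 0.0495] need [ 0.0399 -0.0039  0.0107] open 1.0 t 31.85
tilt rad/tan -0.0872 0.0541 tool [-0.0998  0.0238]
```

>>> carry_out(series=[0.04,0,0,0,0,0,0,0,-0.04,0,0,0,0,0,0,0])

```text
t: 32.25
tcp_pos: [0.3849, 0.0814, 0.0532]
tcp_rot: [-0.044, 0.283, 0.958, 0.005]
force: [-0.8, 0.1, -0.3]
opening: 1.001
```

```bash
python3 -c "
from h import *
at(.4154,.0777,1.0076);tilt()"
```

```text
pos [0.3849 0.0814 0.0532] need [ 0.0305 -0.0037  0.0112] open 1.001 t 32.25
tilt rad/tan -0.0726 0.0499 tool [-0.0866  0.0159]
```

>>> carry_out(series=[0.05,0,0.01,0,0,0,0,0,-0.02,-0.002,0,0.01,0,0,0,0])

```text
t: 32.65
tcp_pos: [0.4246, 0.0793, 0.0697]
tcp_rot: [-0.035, 0.278, 0.96, 0.007]
force: [-0.9, -0.0, 0.3]
opening: 0.999
```

>>> carry_out(series=[0.05,0,0,0,0,0,0,0,-0.05,0,0,0,0,0,0,0])

```text
t: 33.05
tcp_pos: [0.4256, 0.0794, 0.0695]
tcp_rot: [-0.033, 0.279, 0.96, 0.007]
force: [-0.7, 0.5, -0.5]
opening: 1.004
```

```bash
python3 -c "
from h import *
at(.4154,.0777,1.0076);tilt()"
```

```text
pos [0.4256 0.0794 0.0695] need [-0.0102 -0.0017  0.0026] open 1.004 t 33.05
tilt rad/tan -0.0531 0.0432 tool [-0.0683  0.0046]
```

>>> carry_out(series=[-0.01,-0.002,0,0.003,0,0,-0.025,0,0,0,-0.022,0,0,0,0,0])

```text
t: 33.45
tcp_pos: [0.4239, 0.0773, 0.0271]
tcp_rot: [-0.024, 0.278, 0.96, 0.01]
force: [-0.5, 0.8, -0.5]
opening: 0.998
```

```bash
python3 -c "
from h import *
at(.4154,.0777,1.0076);tilt()"
```

```text
pos [0.4239 0.0773 0.0271] need [-0.0085  0.0004  0.0005] open 0.998 t 33.45
tilt rad/tan -0.0339 0.0387 tool [-0.0511 -0.0055]
```

>>> carry_out(series=[-0.012,0,-0.006,0,0,0,-0.004,0])

```text
t: 33.65
tcp_pos: [0.4162, 0.0772, 0.0198]
tcp_rot: [-0.02, 0.278, 0.96, 0.011]
force: [-1.1, 0.5, -0.2]
opening: 1.001
```

```bash
python3 -c "
from h import *
at(.4154,.0777,1.0076);tilt()"
```

```text
pos [0.4162 0.0772 0.0198] need [-0.0008  0.0005  0.0008] open 1.001 t 33.65
tilt rad/tan -0.0263 0.0372 tool [-0.0446 -0.0094]
```

>>> carry_out(series=[-0.001,0,-0.006,0,0,0,-0.001,0])

```text
t: 33.85
tcp_pos: [0.419, 0.0771, 0.0146]
tcp_rot: [-0.017, 0.278, 0.96, 0.012]
force: [0.6, -0.5, -0.3]
opening: 1.001
```

>>> carry_out(series=[0,0,0,0,0,0,0,0,0,0,0,0,0,0,0,0], hand=1)

```text
t: 34.25
tcp_pos: [0.4222, 0.0771, 0.0164]
tcp_rot: [-0.015, 0.278, 0.96, 0.012]
force: [0.8, -0.7, -1.8]
opening: 0.71
```

>>> carry_out(series=[0,0,0.02,0,0,0,0.03,-0.03,0.003,-0.01,0.03,-0.06,0.006,-0.02,0.02,-0.09,0.006,-0.03,0.005,-0.1])

```text
t: 34.75
tcp_pos: [0.432, 0.0183, 0.122]
tcp_rot: [-0.018, 0.411, 0.911, 0.014]
force: [0.6, -0.0, -1.3]
opening: 0.708
```

>>> carry_out(series=[0.006,-0.035,0,-0.11,0.006,-0.035,0,-0.11,0.006,-0.035,0,-0.11,0.006,-0.03,0,-0.1,0.006,-0.025,0,-0.08])

```text
t: 35.25
tcp_pos: [0.4625, -0.1478, 0.1232]
tcp_rot: [-0.012, 0.636, 0.771, 0.019]
force: [0.4, -0.0, -1.7]
opening: 0.714
```

```bash
python3 -c "
from h import *
L=held();print(fit(L),straight(L)[:2])
at(.478,-.2175,.008);tilt()"
```

```text
pose [ 0.4625 -0.1478  0.1232] 0.1914 zt 0.027830337638385064 2515
(array([ 0.00074095, -0.00029145]), np.float64(3.077024548685343), array([0.01127724, 0.01961658]), np.float64(1.3108595096447444)) (array([ 0.404 , -0.0192]), array([0.0117, 0.019 ]))
pos [ 0.464  -0.1518  0.1237] need [ 0.014  -0.0657 -0.1798] open 0.716 t 35.3
tilt rad/tan -0.0045 0.0399 tool [-0.0371 -0.0154]
```

>>> carry_out(series=[0.004,-0.022,0,-0.06,0.004,-0.02,0,-0.06,0.003,-0.014,0,-0.04,0.002,-0.008,0,-0.02,0,0,0,0])

```text
t: 35.8
tcp_pos: [0.4757, -0.2185, 0.1216]
tcp_rot: [-0.01, 0.707, 0.706, 0.019]
force: [0.0, 0.6, -1.3]
opening: 0.711
```

```bash
python3 -c "
from h import *
at(.478,-.220,.008);tilt()"
```

```text
pos [ 0.4757 -0.2185  0.1216] need [ 0.0023 -0.0015  0.0097] open 0.711 t 35.8
tilt rad/tan -0.0061 0.0418 tool [-0.0405 -0.0119]
```

>>> carry_out(series=[0.002,-0.001,-0.01,0.008,0,0,-0.02,0,0,0,-0.025,0,0,0,-0.015,0,0,0,-0.008,0])

```text
t: 36.3
tcp_pos: [0.4782, -0.2156, 0.0403]
tcp_rot: [-0.01, 0.702, 0.712, 0.019]
force: [0.5, 0.6, -1.8]
opening: 0.716
```

```bash
python3 -c "
from h import *
at(.478,-.220,.008);tilt()"
```

```text
pos [ 0.4782 -0.2156  0.0403] need [-0.0002 -0.0044 -0.0064] open 0.716 t 36.3
tilt rad/tan -0.0052 0.043 tool [-0.0411 -0.0135]
```

>>> carry_out(series=[0,-0.005,0,-0.006,0,-0.0005,-0.01,0,0,0,-0.006,0,0,0,-0.002,0])

```text
t: 36.7
tcp_pos: [0.4782, -0.22, 0.0204]
tcp_rot: [-0.01, 0.703, 0.711, 0.019]
force: [0.6, 1.2, -1.0]
opening: 0.71
```

```bash
python3 -c "
from h import *
at(.478,-.220,.008);tilt()"
```

```text
pos [ 0.4782 -0.22    0.0204] need [-0.0002 -0.     -0.0025] open 0.71 t 36.7
tilt rad/tan -0.0065 0.0435 tool [-0.0421 -0.0127]
```

>>> carry_out(series=[0,0,0,0,0,0,0,0,0,0,0,0], hand=-1)

```text
t: 37.0
tcp_pos: [0.4794, -0.2209, 0.0217]
tcp_rot: [-0.009, 0.703, 0.711, 0.02]
force: [-0.4, 0.2, 0.2]
opening: 1.004
```

>>> carry_out(series=[0,0,0.015,0,0,0,0.03,0,0,0,0.035,0,0,0,0.025,0,0,0.005,0.008,0])

```text
t: 37.5
tcp_pos: [0.4786, -0.2157, 0.1389]
tcp_rot: [-0.009, 0.703, 0.71, 0.02]
force: [1.3, 0.5, 1.2]
opening: 0.999
```

```bash
python3 -c "
from h import *
im=optics.get_image('top')
for b in blocks(im):
  if 15<b[2][0]<30: print(*b[3:5],b[2],b[0],b[7])
o,th=near((.611,.084),im); g=goal(o,th); print(g,th)
inbay(); at(*g,th);tilt()"
```

```text
[0.822 0.227] -1.995 [ 18.  56. 138.] [263.  71.] 0.0515
[ 0.8184 -0.4575] -2.636 [ 18.  51. 131.] [508.  79.] 0.0439
[0.6107 0.0839] -0.932 [ 21. 117. 163.] [313. 145.] 0.043
[0.6012 0.3604] -3.082 [ 22. 113. 163.] [210. 148.] 0.0429
[0.6067 0.195 ] -1.545 [ 22. 115. 163.] [272. 146.] 0.0434
[ 0.4864 -0.1129] 2.848 [ 20.  46. 141.] [384. 194.] 0.0514
[ 0.4724 -0.3368] -1.476 [ 18. 119. 120.] [469. 199.] 0.0477
[0.60668593 0.08091885] -0.932
bay block [0.0006 0.0215] -3.112 [0.0111 0.0183] z 0.0476 2355
bay block [ 0.0003 -0.0617] 3.136 [0.0114 0.0182] z 0.0476 2144
bay block [ 0.0048 -0.1028] 0.058 [0.0118 0.0182] z 0.0477 1885
pos [ 0.4779 -0.2143  0.1372] need [ 0.1288  0.2952 -0.9426] open 1.003 t 37.6
tilt rad/tan -0.0061 0.044 tool [-0.0425 -0.0129]
```

>>> carry_out(series=[0,0.015,0,-0.04,0.002,0.03,0,-0.08,0.004,0.035,0,-0.1,0.008,0.035,0,-0.11,0.015,0.035,0,-0.11])

```text
t: 38.1
tcp_pos: [0.5013, -0.0616, 0.129]
tcp_rot: [-0.011, 0.848, 0.529, 0.018]
force: [0.2, 0.0, -1.1]
opening: 1.002
```

>>> carry_out(series=[0.02,0.035,0,-0.11,0.025,0.035,0,-0.11,0.022,0.03,0,-0.11,0.018,0.023,0,-0.09,0.01,0.012,0,-0.05])

```text
t: 38.6
tcp_pos: [0.5911, 0.0841, 0.1174]
tcp_rot: [-0.012, 0.951, 0.309, 0.013]
force: [-0.5, -0.5, -0.1]
opening: 0.997
```

```bash
python3 -c "
from h import *
at(.6067,.0809,-.93);tilt()"
```

```text
pos [0.5911 0.0841 0.1174] need [ 0.0156 -0.0032  0.0121] open 0.997 t 38.6
tilt rad/tan 0.0213 0.0273 tool [-0.0316  0.0141]
```

>>> carry_out(series=[0.011,-0.003,-0.01,0.012,0.003,-0.001,-0.02,0,0,0,-0.025,0,0,0,-0.018,0,0,0,-0.006,0])

```text
t: 39.1
tcp_pos: [0.6006, 0.0846, 0.026]
tcp_rot: [-0.014, 0.948, 0.318, 0.007]
force: [0.0, -0.1, 0.5]
opening: 1.001
```

```bash
python3 -c "
from h import *
at(.6067,.0809,-.93);tilt()"
```

```text
pos [0.6006 0.0846 0.026 ] need [ 0.0061 -0.0037 -0.006 ] open 1.001 t 39.1
tilt rad/tan 0.0089 0.0299 tool [-0.0223  0.0219]
```

>>> carry_out(series=[0.006,-0.004,-0.006,-0.005,0,0,-0.006,0,0,0,0,0])

```text
t: 39.4
tcp_pos: [0.6043, 0.0804, 0.0099]
tcp_rot: [-0.015, 0.949, 0.315, 0.004]
force: [-0.3, -0.3, 1.2]
opening: 1.0
```

```bash
python3 -c "
from h import *
at(.6067,.0809,-.93);tilt()"
```

```text
pos [0.6043 0.0804 0.0099] need [ 0.0024  0.0005 -0.0006] open 1.0 t 39.4
tilt rad/tan 0.0026 0.0309 tool [-0.0173  0.0257]
```

>>> carry_out(series=[0.002,0,0.003,0,0,0,0,0,0,0,0,0,0,0,0,0,0,0,0,0], hand=1)

```text
t: 39.9
tcp_pos: [0.6096, 0.0803, 0.0173]
tcp_rot: [-0.014, 0.949, 0.315, 0.007]
force: [0.7, -0.1, -0.2]
opening: 0.714
```

>>> carry_out(series=[0,0,0.02,0,0,0,0.03,0.02,-0.006,-0.005,0.035,0.05,-0.012,-0.015,0.02,0.08,-0.018,-0.025,0.005,0.1])

```text
t: 40.4
tcp_pos: [0.5708, 0.0367, 0.1282]
tcp_rot: [-0.014, 0.899, 0.437, 0.003]
force: [0.3, -1.6, -1.0]
opening: 0.714
```

>>> carry_out(series=[-0.022,-0.032,0.001,0.1,-0.022,-0.035,0.001,0.1,-0.018,-0.037,0.001,0.1,-0.014,-0.037,0.001,0.1,-0.008,-0.035,0.001,0.1])

```text
t: 40.9
tcp_pos: [0.4829, -0.1426, 0.1359]
tcp_rot: [-0.013, 0.754, 0.656, 0.001]
force: [0.6, 0.1, -0.7]
opening: 0.715
```

```bash
python3 -c "
from h import *
L=held();print(fit(L),straight(L)[:2])
at(.478,-.267,.008);tilt()"
```

```text
pose [ 0.4829 -0.1426  0.1359] -0.1389 zt 0.029009559466965706 2541
(array([0.00155085, 0.00744478]), np.float64(-0.04058580612046292), array([0.01143882, 0.01957346]), np.float64(-1.625297692585448)) (array([ 0.0013, -0.0115]), array([0.4079, 0.0263]))
pos [ 0.4827 -0.1482  0.1364] need [-0.0047 -0.1188  0.1467] open 0.717 t 40.95
tilt rad/tan -0.0195 0.0114 tool [-0.0143  0.0175]
```

>>> carry_out(series=[-0.002,-0.033,0,0.04,-0.001,-0.033,0,0.04,0,-0.027,0,0.04,0,-0.015,0,0.02,0,-0.005,0,0.005])

```text
t: 41.45
tcp_pos: [0.4777, -0.2664, 0.1364]
tcp_rot: [-0.011, 0.705, 0.709, -0.001]
force: [0.0, 0.7, -1.1]
opening: 0.711
```

```bash
python3 -c "
from h import *
at(.478,-.2673,.008);tilt()"
```

```text
pos [ 0.4777 -0.2664  0.1364] need [ 0.0003 -0.0009  0.0018] open 0.711 t 41.45
tilt rad/tan -0.0218 0.004 tool [-0.0143  0.017 ]
```

>>> carry_out(series=[0,-0.001,-0.012,0,0,0,-0.025,0,0,0,-0.03,0,0,0,-0.02,0,0,0,-0.006,0])

```text
t: 41.95
tcp_pos: [0.4781, -0.2637, 0.0393]
tcp_rot: [-0.011, 0.705, 0.709, -0.0]
force: [-0.2, 0.0, -2.1]
opening: 0.713
```

```bash
python3 -c "
from h import *
at(.478,-.2673,.008);tilt()"
```

```text
pos [ 0.4781 -0.2637  0.0393] need [-0.0001 -0.0036  0.0029] open 0.713 t 41.95
tilt rad/tan -0.0203 0.0056 tool [-0.0148  0.015 ]
```

>>> carry_out(series=[0,-0.004,0,0.003,0,0,-0.01,0,0,0,-0.006,0,0,0,-0.002,0])

```text
t: 42.35
tcp_pos: [0.4788, -0.2661, 0.0202]
tcp_rot: [-0.011, 0.703, 0.711, 0.0]
force: [-0.4, 0.4, -1.7]
opening: 0.714
```

```bash
python3 -c "
from h import *
at(.478,-.2673,.008);tilt()"
```

```text
pos [ 0.4788 -0.2661  0.0202] need [-0.0008 -0.0012 -0.0022] open 0.714 t 42.35
tilt rad/tan -0.0204 0.0058 tool [-0.0151  0.0148]
```

>>> carry_out(series=[0,0,-0.001,0,0,0,0,0,0,0,0,0], hand=-1)

```text
t: 42.65
tcp_pos: [0.4802, -0.2673, 0.0208]
tcp_rot: [-0.009, 0.704, 0.711, 0.0]
force: [-0.7, -0.6, -0.3]
opening: 1.003
```

>>> carry_out(series=[0,0,0.015,0,0,0,0.03,0,0,0,0.035,0,0,0,0.025,0,0,0.01,0.01,-0.03])

```text
t: 43.15
tcp_pos: [0.4796, -0.2578, 0.1439]
tcp_rot: [-0.008, 0.715, 0.699, 0.001]
force: [0.2, 0.9, -0.2]
opening: 0.993
```

```bash
python3 -c "
from h import *
inbay();at(.6017,.1949,-1.545);tilt()"
```

```text
bay block [0.0007 0.0211] -3.12 [0.0109 0.0185] z 0.0476 2323
bay block [ 0.0025 -0.0178] 0.034 [0.011  0.0182] z 0.0477 2312
bay block [ 0.0002 -0.0626] -3.131 [0.011  0.0182] z 0.0477 2342
bay block [ 0.0048 -0.1036] 0.049 [0.0117 0.0184] z 0.0476 2178
pos [ 0.4804 -0.2562  0.1452] need [ 0.1213  0.4511 -1.5227] open 0.999 t 43.2
tilt rad/tan -0.0138 0.007 tool [-0.0125  0.0091]
```

>>> carry_out(series=[0,0.025,0,-0.08,0,0.037,0,-0.12,0.002,0.04,0,-0.13,0.004,0.04,0,-0.13,0.008,0.04,0,-0.13])

```text
t: 43.7
tcp_pos: [0.496, -0.0755, 0.152]
tcp_rot: [-0.0, 0.894, 0.448, 0.004]
force: [0.3, 0.3, -0.0]
opening: 1.0
```

>>> carry_out(series=[0.015,0.04,0,-0.13,0.018,0.04,0,-0.13,0.02,0.04,0,-0.13,0.018,0.037,0,-0.13,0.014,0.032,0,-0.12])

```text
t: 44.2
tcp_pos: [0.5816, 0.1204, 0.1554]
tcp_rot: [0.002, 0.991, 0.134, 0.006]
force: [1.0, -0.7, -0.1]
opening: 1.004
```

```bash
python3 -c "
from h import *
im=optics.get_image('top')
for b in blocks(im):
  if 15<b[2][0]<30: print(*b[3:5],b[2],b[0],b[7])
at(.6017,.1949,-1.545);tilt()"
```

```text
[0.8252 0.2295] -1.876 [ 17.  57. 138.] [262.  70.] 0.0514
[ 0.8146 -0.4612] 0.489 [ 18.  50. 129.] [508.  78.] 0.0443
[0.601  0.3601] -3.073 [ 22. 114. 159.] [210. 148.] 0.0428
[ 0.4854 -0.113 ] 2.849 [ 20.  46. 140.] [384. 194.] 0.0513
[ 0.4824 -0.3384] 2.421 [ 19. 107. 150.] [468. 197.] 0.0481
[ 0.4776 -0.2374] -1.707 [ 20. 119. 159.] [432. 197.] 0.0474
pos [0.5834 0.1253 0.1559] need [ 0.0183  0.0696 -0.2428] open 0.998 t 44.25
tilt rad/tan 0.0151 -0.0009 tool [-0.015  -0.0017]
```

>>> carry_out(series=[0.008,0.028,0,-0.09,0.005,0.022,0,-0.08,0.003,0.012,-0.01,-0.045,0.002,0.005,-0.02,-0.02,0,0,-0.02,0])

```text
t: 44.75
tcp_pos: [0.6058, 0.1981, 0.1113]
tcp_rot: [0.0, 1.0, 0.017, 0.013]
force: [0.7, 0.2, -0.2]
opening: 1.0
```

```bash
python3 -c "
from h import *
im,o,D,W=wrist(); h=cv2.cvtColor(im['frame'],cv2.COLOR_RGB2HSV)
m=(W[...,2]>.040)&(W[...,2]<.048)&(h[...,0]>12)&(h[...,0]<35)&(h[...,1]>60)&(im['z_map']>0)
n,l,st,ce=cv2.connectedComponentsWithStats(m.astype(np.uint8),connectivity=4)
for i in range(1,n):
    if st[i,4]>300:
        v,u=np.where(l==i); G=np.unique((castw(o,D,u,v,.044)*1000).round().astype(int),axis=0)/1e3
        print(ce[i].round(),len(G),fit(G))
at(.6017,.1949,-1.545);tilt()"
```

```text
[323. 213.] 2332 (array([0.60941211, 0.19659113]), np.float64(-1.5443064713301875), array([0.01100244, 0.01816473]), np.float64(-0.9718322016550432))
[125. 215.] 2207 (array([0.60451525, 0.36014803]), np.float64(-3.0826099370025566), array([0.01131657, 0.01831494]), np.float64(0.9235320052762903))
[621. 305.] 779 (array([ 0.47931868, -0.24026435]), np.float64(1.0164571625747154), array([0.01900698, 0.03037653]), np.float64(13.757872562004064))
pos [0.6031 0.1973 0.1071] need [-0.0014 -0.0024 -0.0082] open 0.996 t 44.8
tilt rad/tan 0.0183 -0.0071 tool [-0.0195 -0.0018]
```

>>> carry_out(series=[0,-0.002,-0.015,-0.008,0,0,-0.025,0,0,0,-0.025,0,0,0,-0.012,0,0,0,0,0])

```text
t: 45.3
tcp_pos: [0.6032, 0.1929, 0.0281]
tcp_rot: [0.001, 1.0, 0.013, 0.01]
force: [-0.9, 0.5, 0.1]
opening: 1.001
```

```bash
python3 -c "
from h import *
at(.6025,.1949,-1.545);tilt()"
```

```text
pos [0.6032 0.1929 0.0281] need [-0.0007  0.002  -0.0002] open 1.001 t 45.3
tilt rad/tan 0.0191 -0.0081 tool [-0.0206 -0.0024]
```

>>> carry_out(series=[-0.001,0.002,-0.009,0,0,0,-0.005,0,0,0,0,0])

```text
t: 45.6
tcp_pos: [0.6041, 0.1948, 0.0157]
tcp_rot: [0.001, 1.0, 0.013, 0.012]
force: [0.3, -0.3, -1.0]
opening: 1.001
```

>>> carry_out(series=[0,0,0,0,0,0,0,0,0,0,0,0,0,0,0,0], hand=1)

```text
t: 46.0
tcp_pos: [0.6063, 0.1955, 0.0188]
tcp_rot: [0.0, 1.0, 0.013, 0.015]
force: [-0.7, -0.8, -0.8]
opening: 0.714
```

>>> carry_out(series=[0,0,0.02,0,0,0,0.03,0.04,-0.004,-0.008,0.035,0.08,-0.01,-0.018,0.02,0.11,-0.015,-0.028,0.005,0.13])

```text
t: 46.5
tcp_pos: [0.5744, 0.1424, 0.129]
tcp_rot: [-0.0, 0.98, 0.2, 0.012]
force: [0.1, -0.7, -0.8]
opening: 0.712
```

>>> carry_out(series=[-0.018,-0.035,0,0.13,-0.018,-0.035,0,0.13,-0.018,-0.035,0,0.13,-0.015,-0.035,0,0.13,-0.012,-0.035,0,0.13])

```text
t: 47.0
tcp_pos: [0.4904, -0.0366, 0.1317]
tcp_rot: [-0.004, 0.856, 0.517, 0.015]
force: [0.4, -0.2, -0.9]
opening: 0.708
```

>>> carry_out(series=[-0.008,-0.035,0,0.13,-0.005,-0.03,0,0.13,-0.002,-0.025,0,0.12,0,-0.018,0,0.09,0,0,0,0.03])

```text
t: 47.5
tcp_pos: [0.471, -0.153, 0.1318]
tcp_rot: [-0.007, 0.695, 0.719, 0.012]
force: [0.3, -0.1, -0.9]
opening: 0.712
```

```bash
python3 -c "
from h import *
L=held();print(fit(L),straight(L)[:2])
at(.4775,-.183,.008);tilt()"
```

```text
pose [ 0.471  -0.153   0.1318] 0.0334 zt 0.026408442836828805 2468
(array([0.00056854, 0.00259866]), np.float64(-0.06588112213762765), array([0.01101084, 0.01979175]), np.float64(-1.6588114709769541)) (array([-0.0027, -0.0156]), array([0.3984, 0.0208]))
pos [ 0.4708 -0.1521  0.1316] need [ 0.0067 -0.0309 -0.0258] open 0.707 t 47.55
tilt rad/tan -0.0024 0.0284 tool [-0.0275 -0.0073]
```

>>> carry_out(series=[0.004,-0.014,0,-0.013,0.0025,-0.01,0,-0.013,0,-0.004,-0.012,0,0,0,-0.025,0,0,0,-0.025,0])

```text
t: 48.05
tcp_pos: [0.4815, -0.1847, 0.0707]
tcp_rot: [-0.002, 0.706, 0.708, 0.013]
force: [-0.9, -0.1, -2.6]
opening: 0.717
```

>>> carry_out(series=[0,0,-0.013,0,0,0,0,0])

```text
t: 48.25
tcp_pos: [0.4779, -0.1827, 0.0518]
tcp_rot: [-0.007, 0.706, 0.708, 0.012]
force: [0.1, -0.3, -2.1]
opening: 0.708
```

```bash
python3 -c "
from h import *
at(.4775,-.179,.008);tilt()"
```

```text
pos [ 0.4779 -0.1827  0.0518] need [-0.0004  0.0037  0.0046] open 0.708 t 48.25
tilt rad/tan -0.0021 0.0278 tool [-0.0267 -0.0081]
```

>>> carry_out(series=[0,0.0035,0,0.004,0,0,-0.012,0,0,-0.0005,-0.01,0,0,0,-0.003,0,0,0,0,0])

```text
t: 48.75
tcp_pos: [0.4789, -0.1796, 0.0255]
tcp_rot: [-0.006, 0.704, 0.71, 0.013]
force: [-0.0, 0.1, -1.1]
opening: 0.71
```

```bash
python3 -c "
from h import *
at(.4775,-.179,.008);tilt()"
```

```text
pos [ 0.4789 -0.1796  0.0255] need [-0.0014  0.0006 -0.0003] open 0.71 t 48.75
tilt rad/tan -0.0003 0.0276 tool [-0.0258 -0.0097]
```

>>> carry_out(series=[-0.001,0,-0.003,0,0,0,0,0])

```text
t: 48.95
tcp_pos: [0.4783, -0.1799, 0.0226]
tcp_rot: [-0.005, 0.704, 0.71, 0.013]
force: [0.8, -0.1, -1.6]
opening: 0.715
```

>>> carry_out(series=[0,0,0,0,0,0,0,0,0,0,0,0], hand=-1)

```text
t: 49.25
tcp_pos: [0.4794, -0.1806, 0.0239]
tcp_rot: [-0.004, 0.704, 0.71, 0.013]
force: [-0.0, 0.1, -0.9]
opening: 1.003
```

>>> carry_out(series=[0,0,0.015,0,0,0,0.03,0,0,0,0.035,0,0,0,0.025,0,0,0,0.01,0])

```text
t: 49.75
tcp_pos: [0.4773, -0.1795, 0.1415]
tcp_rot: [-0.006, 0.704, 0.71, 0.013]
force: [1.1, -0.9, -0.2]
opening: 0.996
```

```bash
python3 -c "
from h import *
inbay();im=optics.get_image('top')
for b in blocks(im):
  if 15<b[2][0]<30: print(*b[3:5],b[2],b[0],b[7])
at(.6009,.3653,.065);tilt()"
```

```text
bay block [0.0019 0.0631] 0.014 [0.0111 0.0181] z 0.0477 2319
bay block [ 0.0011 -0.0002] 1.344 [0.0181 0.0221] z 0.0477 4550
bay block [ 0.0005 -0.0614] 3.141 [0.0116 0.0182] z 0.0477 1864
bay block [ 0.0103 -0.0884] 0.005 [0.0051 0.0148] z 0.0476 566
[0.8219 0.2258] -2.002 [ 17.  57. 139.] [264.  71.] 0.0513
[ 0.8192 -0.4577] -2.568 [ 18.  51. 131.] [508.  79.] 0.0441
[0.6014 0.3601] -3.079 [ 22. 114. 162.] [210. 148.] 0.0432
[ 0.4797 -0.1124] -0.297 [ 20.  46. 142.] [384. 194.] 0.0506
[ 0.4719 -0.3016] -0.639 [ 18. 125. 116.] [455. 198.] 0.0477
pos [ 0.4773 -0.1795  0.1406] need [0.1236 0.5448 0.0571] open 1.004 t 49.85
tilt rad/tan -0.001 0.0278 tool [-0.0263 -0.0091]
```

>>> carry_out(series=[0,0.015,0,0,0,0.03,0,0.01,0.002,0.04,0,0.01,0.005,0.045,0,0.01,0.01,0.045,0,0])

```text
t: 50.35
tcp_pos: [0.488, 0.0008, 0.1324]
tcp_rot: [-0.012, 0.697, 0.717, 0.01]
force: [1.6, -0.7, -0.2]
opening: 1.001
```

>>> carry_out(series=[0.015,0.045,0,0.01,0.018,0.045,0,0.01,0.018,0.045,0,0,0.016,0.045,0,0.01,0.014,0.045,0,0.01])

```text
t: 50.85
tcp_pos: [0.5585, 0.2389, 0.1208]
tcp_rot: [-0.02, 0.682, 0.731, 0.002]
force: [0.5, -0.0, 0.3]
opening: 1.004
```

```bash
python3 -c "
from h import *
at(.6009,.3653,.065);tilt()"
```

```text
pos [0.5585 0.2389 0.1208] need [ 0.0424  0.1264 -0.0052] open 1.004 t 50.85
tilt rad/tan -0.0135 0.0383 tool [-0.0317  0.0254]
```

>>> carry_out(series=[0.012,0.036,0,0,0.012,0.034,0,-0.005,0.01,0.028,0,0,0.006,0.017,0,0,0.002,0.006,-0.01,0])

```text
t: 51.35
tcp_pos: [0.5908, 0.3745, 0.0977]
tcp_rot: [-0.026, 0.68, 0.733, -0.006]
force: [0.9, -0.5, -0.0]
opening: 1.0
```

```bash
python3 -c "
from h import *
at(.6012,.3653,.063);tilt()"
```

```text
pos [0.5908 0.3745 0.0977] need [ 0.0104 -0.0092 -0.0121] open 1.0 t 51.35
tilt rad/tan -0.0241 0.0466 tool [-0.0297  0.0432]
```

>>> carry_out(series=[0.009,-0.008,-0.008,-0.006,0.003,-0.002,-0.018,-0.006,0.001,-0.001,-0.022,0,0.001,0,-0.014,0,0,0,0,0])

```text
t: 51.85
tcp_pos: [0.5985, 0.3568, 0.021]
tcp_rot: [-0.029, 0.686, 0.727, -0.014]
force: [-1.9, -0.1, -1.1]
opening: 0.996
```

```bash
python3 -c "
from h import *
at(.6012,.3653,.063);tilt()"
```

```text
pos [0.5985 0.3568 0.021 ] need [0.0027 0.0085 0.0042] open 0.996 t 51.85
tilt rad/tan -0.043 0.0476 tool [-0.0224  0.0601]
```

>>> carry_out(series=[0.003,0.008,0,0.004,0,0,-0.004,0,0,0,0,0])

```text
t: 52.15
tcp_pos: [0.6023, 0.3638, 0.0169]
tcp_rot: [-0.029, 0.685, 0.728, -0.014]
force: [-0.5, 0.0, -0.3]
opening: 1.005
```

```bash
python3 -c "
from h import *
at(.6012,.3653,.063);tilt()"
```

```text
pos [0.6023 0.3638 0.0169] need [-0.0011  0.0015  0.0024] open 1.005 t 52.15
tilt rad/tan -0.0432 0.0479 tool [-0.0223  0.0605]
```

>>> carry_out(series=[-0.001,0.0015,-0.003,0,0,0,0,0,0,0,0,0,0,0,0,0,0,0,0,0], hand=1)

```text
t: 52.65
tcp_pos: [0.6029, 0.3671, 0.0175]
tcp_rot: [-0.028, 0.685, 0.728, -0.012]
force: [0.4, 0.4, -1.1]
opening: 0.722
```

>>> carry_out(series=[0,0,0.02,0,0,0,0.03,0,-0.004,-0.01,0.035,0,-0.008,-0.025,0.02,-0.01,-0.01,-0.035,0.005,-0.01])

```text
t: 53.15
tcp_pos: [0.5772, 0.2979, 0.1262]
tcp_rot: [-0.029, 0.69, 0.723, -0.014]
force: [0.4, -0.4, -1.1]
opening: 0.715
```

>>> carry_out(series=[-0.012,-0.042,0.002,-0.01,-0.012,-0.045,0.002,0,-0.012,-0.045,0.002,-0.01,-0.012,-0.045,0.002,0,-0.012,-0.045,0.002,-0.01])

```text
t: 53.65
tcp_pos: [0.5152, 0.0707, 0.1391]
tcp_rot: [-0.027, 0.7, 0.714, -0.011]
force: [0.4, -1.3, -0.7]
opening: 0.717
```

>>> carry_out(series=[-0.01,-0.042,0.002,0,-0.01,-0.038,0.002,0,-0.008,-0.032,0.002,0,-0.005,-0.022,0,0,-0.002,-0.01,0,0])

```text
t: 54.15
tcp_pos: [0.4759, -0.083, 0.1459]
tcp_rot: [-0.026, 0.702, 0.712, -0.011]
force: [0.8, 0.5, -0.9]
opening: 0.716
```

```bash
python3 -c "
from h import *
L=held();print(fit(L),straight(L)[:2])
at(.4773,-.135,.008);tilt()"
```

```text
pose [ 0.4759 -0.083   0.1459] 0.0149 zt 0.027945871392575927 2543
(array([ 0.00245826, -0.00320291]), np.float64(3.064342963051585), array([0.01135686, 0.01966532]), np.float64(1.4343141387904677)) (array([ 0.3757, -0.0231]), array([-0.0055,  0.0161]))
pos [ 0.4759 -0.0837  0.1459] need [ 0.0014 -0.0513 -0.0066] open 0.717 t 54.2
tilt rad/tan -0.0559 0.0103 tool [-0.0206  0.053 ]
```

>>> carry_out(series=[0.001,-0.018,0,-0.003,0,-0.017,0,-0.003,0,-0.01,0,0,0,-0.003,-0.008,0,0,0,-0.01,0])

```text
t: 54.7
tcp_pos: [0.479, -0.1299, 0.1279]
tcp_rot: [-0.025, 0.703, 0.71, -0.01]
force: [0.5, 0.4, -1.2]
opening: 0.719
```

```bash
python3 -c "
from h import *
at(.4773,-.1325,.008);tilt()"
```

```text
pos [ 0.479  -0.1299  0.1279] need [-0.0017 -0.0026 -0.0027] open 0.719 t 54.7
tilt rad/tan -0.0536 0.0085 tool [-0.0228  0.0493]
```

>>> carry_out(series=[0,-0.003,-0.01,-0.003,0,-0.001,-0.02,0,0,0,-0.02,0,0,0,-0.014,0,0,0,-0.004,0])

```text
t: 55.2
tcp_pos: [0.4771, -0.1302, 0.0525]
tcp_rot: [-0.028, 0.703, 0.711, -0.01]
force: [-0.6, -3.1, 1.0]
opening: 0.72
```

```bash
python3 -c "
from h import *
at(.4773,-.1325,.008);tilt()"
```

```text
pos [ 0.4771 -0.1302  0.0525] need [ 0.0002 -0.0023 -0.0043] open 0.72 t 55.2
tilt rad/tan -0.0585 0.0094 tool [-0.0251  0.0537]
```

>>> carry_out(series=[0,-0.004,0.002,-0.003,0,0,0,0])

```text
t: 55.4
tcp_pos: [0.4763, -0.1331, 0.0533]
tcp_rot: [-0.029, 0.703, 0.71, -0.011]
force: [1.1, -0.4, -1.1]
opening: 0.715
```

```bash
python3 -c "
from h import *
at(.4773,-.1345,.008);tilt();print(arm.get_state()['force']); L=held('pics/w6.png');print(fit(L)[:2],straight(L)[:2])"
```

```text
pos [ 0.4763 -0.1331  0.0533] need [ 0.001  -0.0014 -0.002 ] open 0.715 t 55.4
tilt rad/tan -0.0617 0.0103 tool [-0.0271  0.0564]
[ 1.12278276 -0.37622933 -1.10701189]
pose [ 0.4763 -0.1331  0.0533] 0.01 zt 0.027928133172650034 2507
(array([ 0.00258759, -0.00334151]), np.float64(3.0695418732616675)) (array([ 0.3695, -0.0232]), array([-0.0341,  0.0158]))
```

View pics/w6.png

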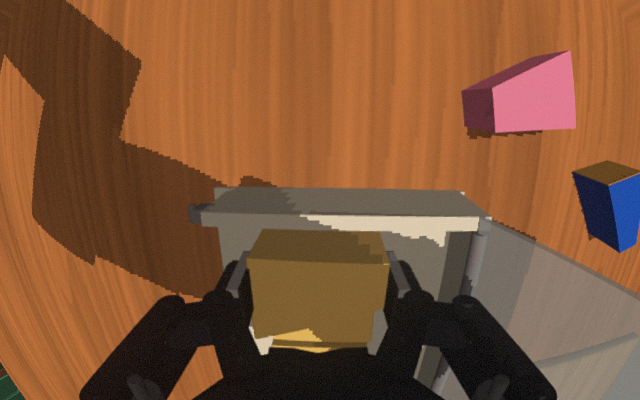

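>>> carry_out(series=[0.001,-0.0015,-0.006,0,0,0,-0.008,0,0,-0.0005,-0.008,0,0,0,-0.003,0,0,0,0,0])

```text
t: 55.95
tcp_pos: [0.4783, -0.1352, 0.0277]
tcp_rot: [-0.028, 0.704, 0.71, -0.01]
force: [0.4, -0.9, -1.4]
opening: 0.717
```

```bash
python3 -c "
from h import *
at(.4773,-.1345,.008);tilt();print(arm.get_state()['force'])"
```

```text
pos [ 0.4783 -0.1352  0.0277] need [-0.001   0.0007 -0.0015] open 0.717 t 55.95
tilt rad/tan -0.059 0.0106 tool [-0.0267  0.0536]
[ 0.37756751 -0.91272941 -1.39063149]
```

Good; lower to the floor, release, rise and check all six.

>>> carry_out(series=[-0.001,0,-0.005,0,0,0,-0.002,0,0,0,0,0])

```text
t: 56.25
tcp_pos: [0.4771, -0.1351, 0.02]
tcp_rot: [-0.028, 0.704, 0.71, -0.01]
force: [-0.4, 0.0, -0.7]
opening: 0.715
```

>>> carry_out(series=[0,0,0,0,0,0,0,0,0,0,0,0], hand=-1)

```text
t: 56.55
tcp_pos: [0.4778, -0.1355, 0.0207]
tcp_rot: [-0.028, 0.704, 0.71, -0.009]
force: [0.4, 0.7, 0.6]
opening: 1.001
```

>>> carry_out(series=[0,0,0.015,0,0,0,0.03,0,-0.005,-0.005,0.035,0,-0.01,-0.015,0.03,0,-0.01,-0.02,0.02,0])

```text
t: 57.05
tcp_pos: [0.4496, -0.1729, 0.1523]
tcp_rot: [-0.032, 0.702, 0.711, -0.01]
force: [-0.4, -0.2, -0.7]
opening: 1.0
```

>>> carry_out(series=[-0.015,-0.03,0.02,0,-0.015,-0.03,0.02,0,-0.01,-0.015,0.01,0,0,-0.005,0,0,0,0,0,0])

```text
t: 57.55
tcp_pos: [0.4099, -0.2591, 0.2105]
tcp_rot: [-0.025, 0.703, 0.711, -0.01]
force: [-0.3, -0.1, -0.1]
opening: 1.002
```

```bash
python3 -c "
from h import *
im=inbay();cv2.imwrite('pics/w7.png',im['frame'][:,:,::-1]); at(.42,-.241,0);tilt()
im=optics.get_image('side'); W=world(im); h=cv2.cvtColor(im['frame'],cv2.COLOR_RGB2HSV)
c=im['frame'][30:180,230:400,::-1]; cv2.imwrite('pics/s1.png',cv2.resize(c,None,fx=4,fy=4,interpolation=cv2.INTER_CUBIC))"
```

```text
bay block [-0.0003  0.1016] 3.126 [0.0108 0.0182] z 0.0476 2204
bay block [0.001  0.0626] -0.001 [0.0106 0.0183] z 0.0477 2186
bay block [-0.0003  0.0209] -3.13 [0.0108 0.0183] z 0.0476 2163
bay block [ 0.0015 -0.0179] 0.012 [0.0109 0.0184] z 0.0477 2055
bay block [-0.0008 -0.0626] 3.122 [0.0112 0.0182] z 0.0477 1859
bay block [ 0.0086 -0.1011] -2.952 [0.0105 0.0185] z 0.0477 1514
pos [ 0.4099 -0.2586  0.2103] need [ 0.0101  0.0176 -0.0125] open 1.001 t 57.6
tilt rad/tan -0.0529 -0.0089 tool [-0.0213  0.0493]
```

View pics/w7.png

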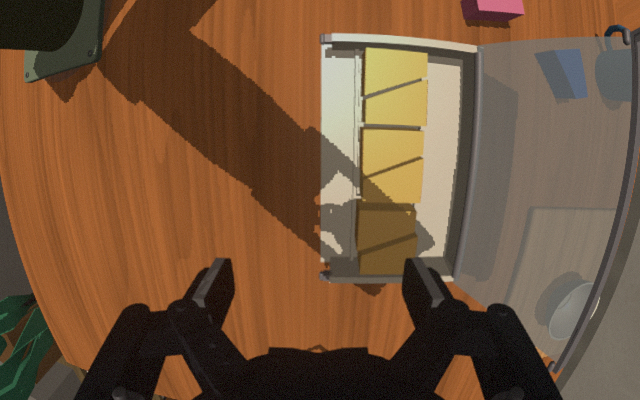

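View pics/s1.png

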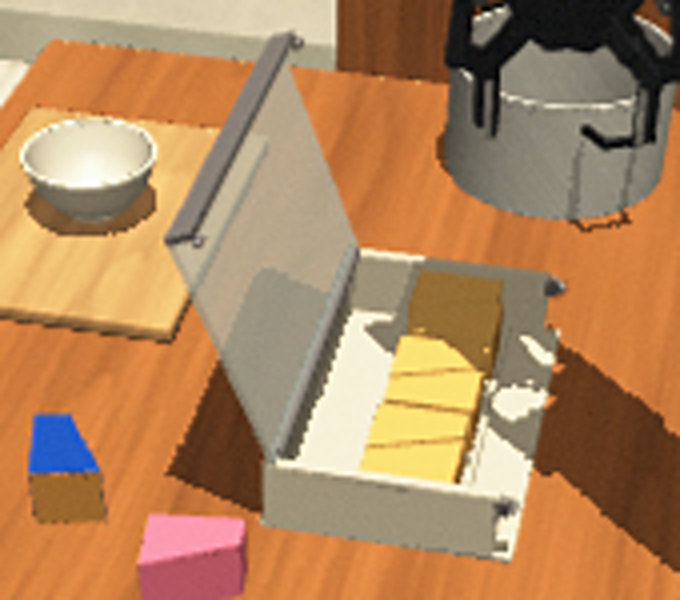

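All six are flat on the floor, paired head to tail. In w7 they sit at about (390,60)–(390,270), and the cover leans back at the right. Next: close the fingers, go up over the cover edge and come down behind it.

>>> carry_out(series=[0,0,0.02,0,0.005,0.004,0.03,0,0.015,0.005,0.03,0,0.025,0.005,0.02,0,0.035,0.004,0.01,0], hand=1)

```text
t: 58.15
tcp_pos: [0.4875, -0.2305, 0.3146]
tcp_rot: [-0.036, 0.701, 0.712, -0.01]
force: [-0.1, -1.3, 0.4]
opening: 0.143
```

>>> carry_out(series=[0.04,0,0.005,0,0.04,0,0.003,0,0.04,0,0.003,0,0.035,0,0.003,0,0.025,0,0.002,0])

```text
t: 58.65
tcp_pos: [0.6771, -0.22, 0.3259]
tcp_rot: [-0.04, 0.697, 0.716, -0.011]
force: [-0.5, -0.6, -0.1]
opening: 0.004
```

```bash
python3 -c "
from h import *
at(.685,-.241,0);tilt()
im=optics.get_image('top')
W=world(im); print(W[128,395:500:20].round(3)); 
s=optics.get_image('side');W=world(s); v,u=70,290
for q in [(272,88),(285,65),(300,42)]: print(q,W[q[1],q[0]].round(3))"
```

```text
pos [ 0.6771 -0.22    0.3259] need [ 0.0079 -0.021  -0.0295] open 0.004 t 58.65
tilt rad/tan -0.0803 0.0158 tool [-0.0418  0.0703]
[[ 0.613 -0.111  0.218]
 [ 0.614 -0.159  0.219]
 [ 0.474 -0.085  0.679]
 [ 0.475 -0.114  0.677]
 [ 0.476 -0.143  0.677]
 [ 0.48  -0.176  0.666]]
(272, 88) [ 0.622 -0.107  0.214]
(285, 65) [ 0.621 -0.216  0.214]
(300, 42) [ 0.613 -0.341  0.216]
```

>>> carry_out(series=[0.01,-0.01,-0.02,-0.01,0.005,-0.008,-0.03,-0.01,0.003,-0.003,-0.035,-0.01,0.002,0,-0.03,0,0.002,0,-0.015,0])

```text
t: 59.25
tcp_pos: [0.6994, -0.2346, 0.1887]
tcp_rot: [-0.042, 0.704, 0.708, -0.011]
force: [-0.5, 1.0, 0.0]
opening: 0.0
```

```bash
python3 -c "
from h import *
at(.685,-.241,0);tilt();print(arm.get_state()['force'].round(1))"
```

```text
pos [ 0.6994 -0.2346  0.1887] need [-0.0144 -0.0064 -0.0073] open 0.0 t 59.25
tilt rad/tan -0.0841 0.0175 tool [-0.0438  0.0739]
[-0.5  1.   0. ]
```

>>> carry_out(series=[-0.015,-0.003,-0.003,0,-0.02,-0.002,-0.003,0,-0.025,0,0,0,-0.025,0,0,0,-0.02,0,0,0])

```text
t: 59.75
tcp_pos: [0.5977, -0.2358, 0.1858]
tcp_rot: [-0.036, 0.702, 0.711, -0.007]
force: [1.6, -0.5, 1.5]
opening: 0.001
```

```bash
python3 -c "
from h import *
at(.58,-.241,0);tilt();print(arm.get_state()['force'].round(1))
s=optics.get_image('side');c=s['frame'][10:180,230:430,::-1]; cv2.imwrite('pics/s2.png',cv2.resize(c,None,fx=3.5,fy=3.5))"
```

```text
pos [ 0.5977 -0.2358  0.1858] need [-0.0177 -0.0052 -0.0137] open 0.001 t 59.75
tilt rad/tan -0.0719 0.015 tool [-0.0411  0.0608]
[ 1.6 -0.5  1.5]
```

View pics/s2.png

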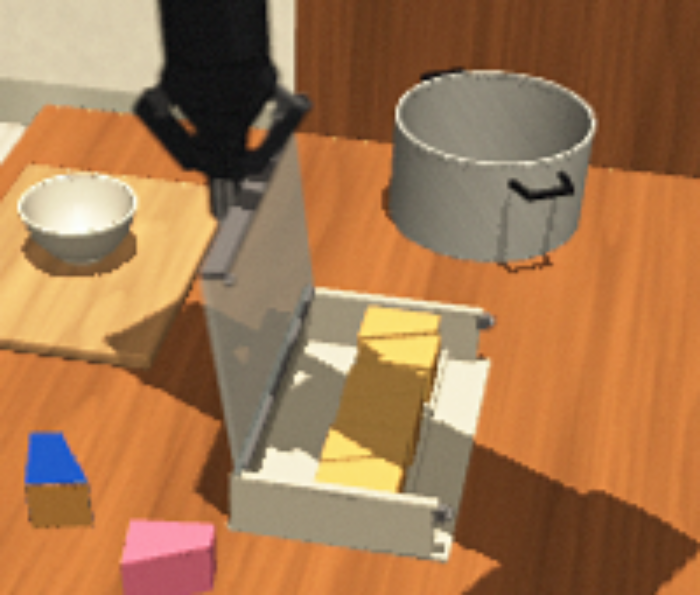

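>>> carry_out(series=[-0.015,0,0,0,-0.02,0,0,0,-0.025,0,0,0,-0.025,0,0,0,-0.02,0,0,0])

```text
t: 60.3
tcp_pos: [0.4903, -0.2336, 0.189]
tcp_rot: [-0.033, 0.701, 0.712, -0.006]
force: [1.3, -0.5, -0.1]
opening: 0.001
```

```bash
python3 -c "
from h import *
at(.488,-.241,0);tilt();print(arm.get_state()['force'].round(1))"
```

```text
pos [ 0.4903 -0.2336  0.189 ] need [-0.0023 -0.0074 -0.017 ] open 0.001 t 60.3
tilt rad/tan -0.0666 0.0095 tool [-0.0381  0.0554]
[ 1.3 -0.5 -0.1]
```

>>> carry_out(series=[-0.02,-0.003,-0.018,0,-0.022,-0.003,-0.024,0,-0.015,0,-0.025,0,-0.009,0,-0.02,0,0,0,0,0])

```text
t: 60.8
tcp_pos: [0.4211, -0.237, 0.1019]
tcp_rot: [-0.032, 0.701, 0.713, -0.006]
force: [-0.3, 0.4, -0.4]
opening: 0.005
```

```bash
python3 -c "
from h import *
at(.415,-.241,0);tilt();print(arm.get_state()['force'].round(1))"
```

```text
pos [ 0.4211 -0.237   0.1019] need [-0.0061 -0.004  -0.0185] open 0.005 t 60.8
tilt rad/tan -0.0641 0.0055 tool [-0.0371  0.0525]
[-0.3  0.4 -0.4]
```

>>> carry_out(series=[-0.008,-0.003,-0.01,0,0,0,-0.012,0,0,0,-0.008,0,0,0,-0.004,0,0,0,0,0])

```text
t: 61.3
tcp_pos: [0.4159, -0.2415, 0.0682]
tcp_rot: [-0.029, 0.7, 0.714, -0.005]
force: [-0.1, -0.3, 0.8]
opening: 0.003
```

>>> carry_out(series=[0,0,-0.004,0,0,0,-0.003,0])

```text
t: 61.5
tcp_pos: [0.416, -0.2417, 0.0636]
tcp_rot: [-0.03, 0.7, 0.714, -0.006]
force: [-3.6, 1.8, 6.1]
opening: -0.0
```

>>> carry_out(series=[-0.001,0,-0.006,0])

```text
t: 61.6
tcp_pos: [0.4162, -0.2422, 0.0589]
tcp_rot: [-0.029, 0.7, 0.714, -0.006]
force: [-1.6, 4.3, 34.1]
opening: 0.001
```

>>> carry_out(series=[0,0,-0.007,0])

```text
t: 61.7
tcp_pos: [0.4166, -0.2425, 0.0579]
tcp_rot: [-0.03, 0.699, 0.714, -0.006]
force: [-22.0, 16.8, 78.0]
opening: -0.002
```

>>> carry_out(series=[0,0,-0.008,0])

```text
t: 61.8
tcp_pos: [0.4167, -0.2426, 0.0581]
tcp_rot: [-0.033, 0.699, 0.715, -0.007]
force: [-20.9, 16.0, 70.1]
opening: 0.002
```

>>> carry_out(series=[0,0,0.01,0,0,0,0.02,0,-0.01,0,0.03,0,-0.01,0,0.03,0,0,0,0,0])

```text
t: 62.3
tcp_pos: [0.4003, -0.2448, 0.1572]
tcp_rot: [-0.027, 0.698, 0.715, -0.007]
force: [0.7, -1.1, 0.8]
opening: 0.0
```

>>> carry_out(series=[-0.01,0.02,0.02,0,-0.01,0.04,0.02,0,-0.01,0.045,0.01,0,0,0.04,0,0,0,0.02,0,0])

```text
t: 62.8
tcp_pos: [0.3707, -0.0779, 0.2077]
tcp_rot: [-0.025, 0.701, 0.713, -0.005]
force: [0.3, 0.5, -0.6]
opening: -0.002
```

```bash
python3 -c "
from h import *
p=pose()[0];print(p, arm.get_state()['force'].round(1))
s=optics.get_image('side');W=world(s);c=s['frame'][70:190,270:400,::-1]; cv2.imwrite('pics/s3.png',cv2.resize(c,None,fx=5,fy=5,interpolation=cv2.INTER_CUBIC))
for im in (s,optics.get_image('top')):
  W=world(im); m=(W[...,0]>.385)&(W[...,0]<.56)&(W[...,1]>-.36)&(W[...,1]<-.12)&(W[...,2]>.03)&(W[...,2]<.12)
  P=W[m]; A=np.c_[P[:,:2],np.ones(len(P))]; print(len(P),np.linalg.lstsq(A,P[:,2],rcond=None)[0], np.percentile(P[:,2],[2,25,50,75,98]).round(4))
for b in blocks(im):
  if 15<b[2][0]<30: print(*b[3:5],b[2],b[0],b[7])"
```

```text
[ 0.37070572 -0.07793821  0.20772068] [ 0.3  0.5 -0.6]
3057 [0.00122378 0.00047832 0.05741196] [0.055  0.057  0.0579 0.0588 0.0606]
2778 [ 0.00808463 -0.00291239  0.05444732] [0.0532 0.0576 0.0594 0.0613 0.0648]
[0.824  0.2282] -1.911 [ 18.  56. 135.] [263.  70.] 0.0512
[ 0.8198 -0.4571] -2.602 [ 18.  51. 127.] [508.  78.] 0.0438
```

View pics/s3.png

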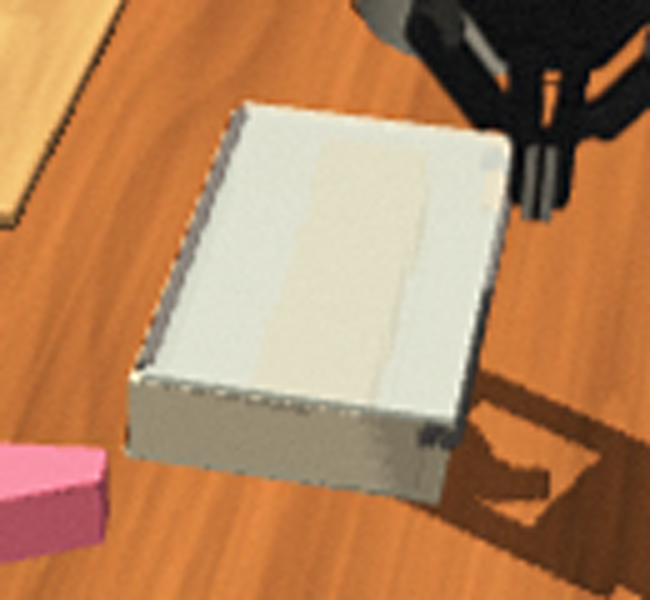

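```bash
python3 -c "
from workcell import workorder
print(workorder.job_done())"
```

```text
the job is handed in; nothing more can be done
None
```

All six cheese wedges are in the keeper, two head to tail in each bay, and the cover is pressed shut. I handed the job in at about 63 s, with the gripper clear of everything. The hand-in reported no verdict.

**Wedges:** Before I closed the cover, the wrist camera put every top face at 47.6–47.7 mm, so each stands flat on the 4 mm floor. Five were within about 2 mm of the bays' centre line and were clearly paired head to tail. The last view read the sixth, at the keeper's -y end, 8.6 mm off, with an angle that disagreed with earlier looks. The gripper was partly in the way there, and earlier looks gave 4.8 mm; both are inside the 12 mm limit. I could not measure any of them through the closed cover.

**Cover:** It stopped firmly at about 58 mm and stayed level after I let go. Its slope read 0.001 from the side camera and 0.008 from the top camera. A cover merely laid on its catches would show about 0.06.

**Rough spots:**
- The tool tilted by up to 0.15 rad partway through, so I spent some time straightening it.
- One wedge briefly pressed on the one already in its bay at about 14 N.
- Another wedge brushed an end wall at about 3 N.
- The last press on the cover reached about 78 N, well above the 5–12 N needed but under the 120 N wrist limit.

I never reached for the spoon, the saucer or the coloured look-alikes, but I did not measure the spoon and saucer again at the end.

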